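Find the heavy side of a rotor on the tilted balancing tray and hold it there

ROBOT

A 7-joint arm with a two-finger parallel gripper is mounted at the origin on the work surface. World frame = base frame: x ahead of the robot, y to its left, z up, the work surface at z = 0. Lengths are in m, angles in rad, forces in N, time in s.
With the tool pointing down it reaches from about 0.4 to 0.85 m from the base axis. Payload 4.5 kg.
Tool frame: the origin (TCP) lies midway between the tips of the shut fingers; the grasp point (between the pads) lies manip.grasp_offset behind it (manip.grasp_offset is the distance from the TCP to the grasp point, in m); x points along the fingers, y is the direction in which the jaws open and shut, and the axes are right-handed (so a half turn about x gives the same grasp; the last joint's range is limited). The gripper opens to 88 mm and grips with 3 to 60 N. Pads are 18 mm wide; open, the fingers measure 123 mm over their backs; the gripper's body (75 mm by 187 mm) begins 45 mm behind the grasp point.
Start: joints at [1.329, 0.689, -0.195, 1.565, 0.157, 0.902, -0.215], TCP at [0.17, -0.601, 0.239] pointing down, gripper open.
Joint ranges: [-3.01, 3.01], [-0.46, 2.08], [-1.47, 1.51], [0.13, 2.56], [-1, 4.14], [0.04, 2.09], [-2.66, 2.66]. Speed limits (rad/s): [2.57, 2.57, 3.14, 3.14, 3.14, 3.14, 3.14].

INTERFACE

Orientations are given as a unit quaternion [w, x, y, z].
In Python, from plant import manip gives the robot as it stands.
- The arm moves only by the shell command python3 -m crank 'ROWS' [FORCE]. ROWS is text: rows parted by semicolons, each of 7 numbers parted by spaces: the finger opening in m, from 0 to 0.0881, then the shift along the world's x, y, z in m, then the turn, a rotation vector about the world's x, y, z in rad. A call has 1 to 12 rows; each row is the pose to reach, as a shift and turn from the pose commanded when the call began; what a row does not reach only later rows make up. A row lasts 1/12 s, in which the tool goes at most 41.7 mm and 7.16 degrees, less where a joint would pass 70% of its speed; a pose out of reach is approached as far as the arm can. A call with a gripper value outside its range is refused whole. The fingers move at their own pace and stop on an object; FORCE is the grip in N (left out, the last holds). Time passes only in rows, so rows that repeat a pose let the fingers close. It gives the time, the measured TCP pose, the force and the opening at its end, in the units of the state.
- manip.get_obs(): the state, without advancing time (a new reading comes with each control period).
- manip.capture(name): name is "scene" or "top" or "wrist"; returns a dict with "frame" (400x640x3 uint8, red, green, blue), "camera_matrix" (3x3 intrinsics, pixels), "dist" ([k1, k2, p1, p2, k3] as OpenCV has them; the pictures are not rectified), "origin" and "orientation" of the camera in the world. Camera axes: x right, y down, z forward; pixel columns grow to the right and rows downward; lengths in m; the calibration is good to about 2 mm. A picture is of the moment at which its call begins. There is no depth.
- manip.finish_job(): hands the job in, once; it reports no verdict.
The state is a dict: "time_s": time; "q": joint angles; "joint_velocities": joint speeds; "effort": joint torques, N m; "ee_pos": TCP position; "eef_rot": TCP orientation; "contact_force": force on the tool from outside, world axes, zero at the start; "wrist_torque": the same for the moment, N m; "grip_width": opening from 0.0 (shut) to 1.0 (fully open).
Only numpy, scipy, OpenCV 4.12 (cv2) and the standard library are available. Lean on these libraries where they do the work, as an engineer would, in place of code of your own. Each camera call takes 0.05 s, during which the arm holds its last target.

TASK

Pull the tray of the balancing cabinet out to its stop, then turn the closed rotor by its grip bar to feel which side of it is heavy, since nothing outside shows it. Turn it until the heavy side is at the bottom of the slope, and finish still holding the grip bar in the fingers with the rotor at rest there and the tray still out. Leave the other things on the bench alone.

Things in the scene. Friction and masses are not known exactly. Their poses are not given: they have to be found in the camera images.
- front (a point): Middle of the front lower edge of the cabinet, on the bench. The cabinet is a grey frame with clear guard panels, fixed to the bench, 240 mm wide, 250 deep, 206 tall, open in front and behind, the tray with the rotor under it. Axes: x into the cabinet (away from its open front), y to the left looking in, z up.
- tray (a joint): How far the tray is pulled out of the cabinet, in m: 0 shut, 0.110 at the stop; about 3 N of drag, stays where it is left. At the start it may be ajar by up to 0.03.
- tray_handle (a point): Centre of the tray's handle: a level round steel bar 11 mm thick, 110 long (along y), its centre 55 mm above the bench, on a post at each end; below it the tray's floor lies 20 mm above the bench, and 65 mm of free space is behind it before the rotor. Axes as the cabinet; the tray comes out along -x. With the tray shut it is 105 mm before the cabinet's front edge.
- axle (a point): Point on the turning axis at the centre of the rotor's underside; rides with the tray, does not turn. Axes as the cabinet. The turning axis rises from here leaning 30 degrees from vertical towards -x, so the rotor's face looks up and out of the cabinet; the bottom of the slope is the side nearest the tray handle. The bearing drags with about 0.17 N m: the rotor stays wherever it is left.
- rotor: Closed steel drum, 140 mm across, 40 thick, on the tilted axle. Origin as point axle; z = turning axis, out of the face; x along, y across the grip bar. Inside, a hidden 0.4 to 0.6 kg weight sits 47 mm off the axis, its direction new each run, never at the bottom at first: up to 0.14 N m about the axis, so it turns hard while the heavy side rises, easily while it sinks. Free for 1.5 turns each way.
- grip (a point): Centre of the grip bar on the rotor's face, on the turning axis, 67 mm along z from the rotor's origin. Axes as the rotor. The bar is 60 mm long (x), 16 thick (y) and stands 42 high off the face, 40 to 82 mm from the rotor's origin; it looks the same turned half round. It can be pinched across its thickness with the fingers pointing along the turning axis, once the tray is out.
- tube_mid (a point): Bystander, to be left alone: middle of a piece of square steel tube, 130 x 40 x 40, lying beside the tray's way on the left (+y) side of the cabinet's front.
- can_mid (a point): Bystander, to be left alone: middle of a plain metal can, 62 across and 115 tall, standing beside the tray's way on the right (-y) side of the cabinet's front.
- carton_mid (a point): Bystander, to be left alone: middle of a small cardboard carton 90 x 70 x 35 lying beside the cabinet on the left.
- wrench_mid (a point): Bystander, to be left alone: middle of a flat wrench lying on the bench to the right.
- bin_mid (a point): Bystander, to be left alone: middle of a grey open plastic bin 160 x 110 x 70, on the bench to the left.
- flange_mid (a point): Bystander, to be left alone: middle of a turned steel flange with a hub, 100 across and 45 tall, on the bench to the right.

How it is judged:
On the way:
1. the tray is pulled out to its stop (value of joint tray above 0.104 m), for 0.2 s.
At the end, for the whole second after the job is handed in: The tray is out (at least 100 of 110 mm), the heavy side of the rotor (the hidden weight, weight_c0) is within 20 degrees of the bottom of the slope, the rotor is at rest (under 0.15 rad/s), and the fingers hold it with more than 2 N (value of joint tray above 0.1 m and z of weight_c0 in the frame of axle below 0 m and y of weight_c0 in the frame of axle between -0.0161 and 0.0161 m and contact force between the fingers and rotor above 2 N and angular speed of rotor below 0.15 rad/s); the arm keeps its last pose, push and grip.
It fails at once if a bystander was shifted by more than 30 mm (distance of any of tube_mid, can_mid, carton_mid, wrench_mid, bin_mid, flange_mid from where it was at the start of the episode above 0.03 m).
It also fails if it takes over 72 s, if anything falls off the work surface, if the arm or the gripper's body presses on something with over 40 N, if the wrist force passes 120 N, or if a joint passes its speed limit or range.

## Working session

There is one attempt and no reset: what is moved stays moved. The work goes in short steps, Python scripts to look and compute and a shell command to move; the robot and the scene stay as the last step left them, time stands still between calls to the robot, and variables do not carry over. Pictures are saved under pics/ and viewed, and the job is handed in when it is done.

```bash
ls; mkdir -p pics; cat > h.py <<'E'
import numpy as np,cv2
from plant import manip
from scipy.spatial.transform import Rotation as R
def rot(q): return R.from_quat([q[1],q[2],q[3],q[0]])
def cap(n,f):
    c=manip.capture(n); cv2.imwrite('pics/'+f,c['frame'][:,:,::-1]); np.save('pics/'+f+'.npy',{k:c[k] for k in c},allow_pickle=True); return c
def load(f): return np.load('pics/'+f+'.npy',allow_pickle=True).item()
def ray(c,uv):
    p=cv2.undistortPoints(np.array([[uv]],float),np.array(c['camera_matrix']),np.array(c['dist']))[0,0]
    d=rot(c['orientation']).apply([p[0],p[1],1]); return np.array(c['origin']),d/np.linalg.norm(d)
def tri(L):
    A=np.zeros((3,3));b=np.zeros(3)
    for c,uv in L:
        o,d=ray(c,uv);P=np.eye(3)-np.outer(d,d);A+=P;b+=P@o
    x=np.linalg.solve(A,b)
    res=[np.linalg.norm((np.eye(3)-np.outer(ray(c,uv)[1],ray(c,uv)[1]))@(x-ray(c,uv)[0])) for c,uv in L]
    return x,res
def onz(c,uv,z):
    o,d=ray(c,uv);return o+d*(z-o[2])/d[2]
def proj(c,P):
    r=rot(c['orientation']).inv(); Pc=r.apply(np.atleast_2d(P)-np.array(c['origin']))
    return cv2.projectPoints(Pc,np.zeros(3),np.zeros(3),np.array(c['camera_matrix']),np.array(c['dist']))[0][:,0]
def st():
    o=manip.get_obs(); np.set_printoptions(precision=4,suppress=True)
    for k in o: print(k,np.round(o[k],4))
E
python3 - <<'E'
from h import *
for n in ['scene','top','wrist']:
    c=cap(n,n+'0.png'); print(n,c['origin'],c['orientation'],c['camera_matrix'])
st(); print(manip.grasp_offset, [a for a in dir(manip) if a[0]!='_'])
E
```

```text
pics
scene [ 1.24296866 -0.33384575  1.08489629] [-0.2841805   0.81178359  0.48381005 -0.16179207] [[427.38680091   0.         318.46450454]
 [  0.         427.38680091 203.25643595]
 [  0.           0.           1.        ]]
top [0.52357597 0.04823796 1.37202432] [-0.01416648  0.71497017 -0.69841967  0.02875655] [[362.93650428   0.         317.4670026 ]
 [  0.         362.93650428 193.32175551]
 [  0.           0.           1.        ]]
wrist [ 0.25204148 -0.57702497  0.38478103] [ 0.13051798  0.78688729 -0.5948645  -0.09954734] [[277.25003798   0.         318.5878018 ]
 [  0.         277.25003798 193.68353866]
 [  0.           0.           1.        ]]
time_s 0.15
q [ 1.3288  0.6898 -0.1945  1.5661  0.1573  0.9025 -0.2151]
joint_velocities [ 0.0008 -0.0028  0.0007 -0.004   0.001  -0.0001 -0.0005]
effort [ -0.0021 -52.786   -1.2685 -15.3585  -0.0524   0.0039   0.0001]
ee_pos [ 0.17   -0.601   0.2381]
eef_rot [-0.0967 -0.7003 -0.0977  0.7005]
contact_force [-0.1944 -0.1742 -0.6099]
wrist_torque [ 0.0152  0.0238 -0.0146]
grip_width 1.0018
0.0187 ['PlanningError', 'capture', 'finish_job', 'get_obs', 'grasp_offset']
```

View pics/scene0.png

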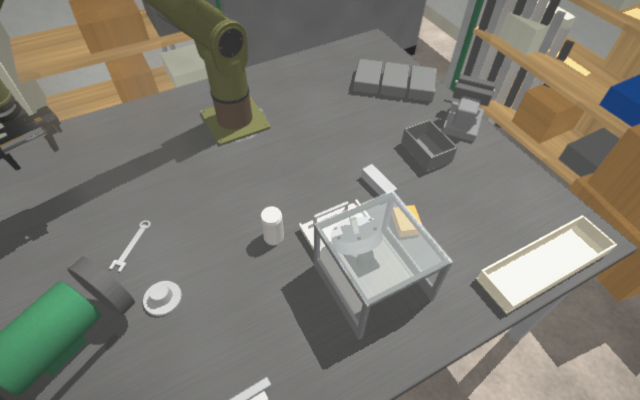

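View pics/top0.png

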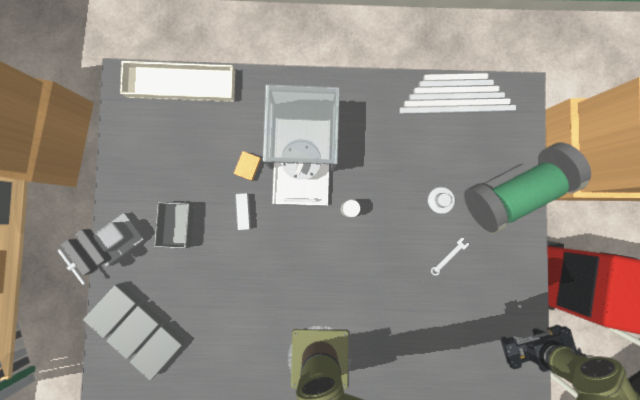

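View pics/wrist0.png

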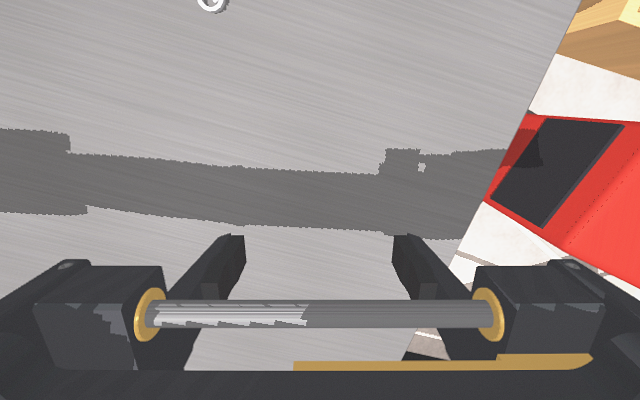

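The top view shows the cabinet at about (302,125), the tray front with its handle at about (302,200), the tube at (243,211) and the can at (351,208). I'll zoom in to read the edges.

```bash
python3 - <<'E'
from h import *
a=load('top0.png')['frame'][75:225,225:385,::-1]; cv2.imwrite('pics/t0z.png',cv2.resize(a,None,fx=4.0,fy=4.0,interpolation=cv2.INTER_CUBIC)[:600])
a=load('scene0.png')['frame'][150:340,240:470,::-1]; cv2.imwrite('pics/s0z.png',cv2.resize(a,None,fx=3,fy=3,interpolation=cv2.INTER_CUBIC)[:600])
E
```

```text
(no output)
```

View pics/t0z.png

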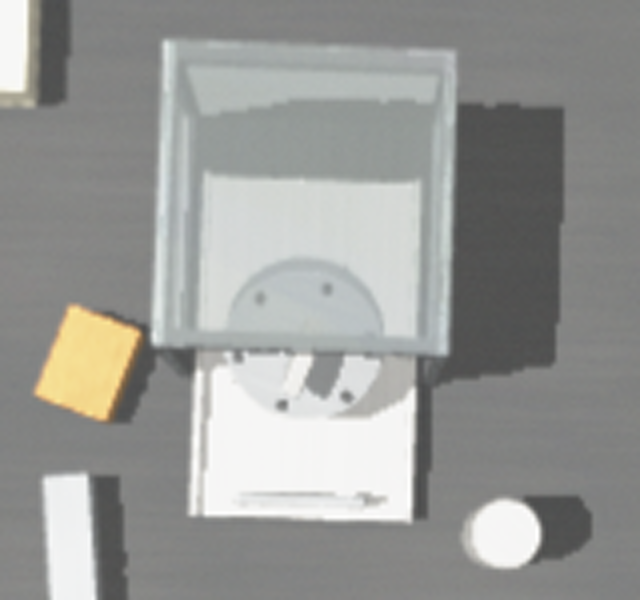

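View pics/s0z.png

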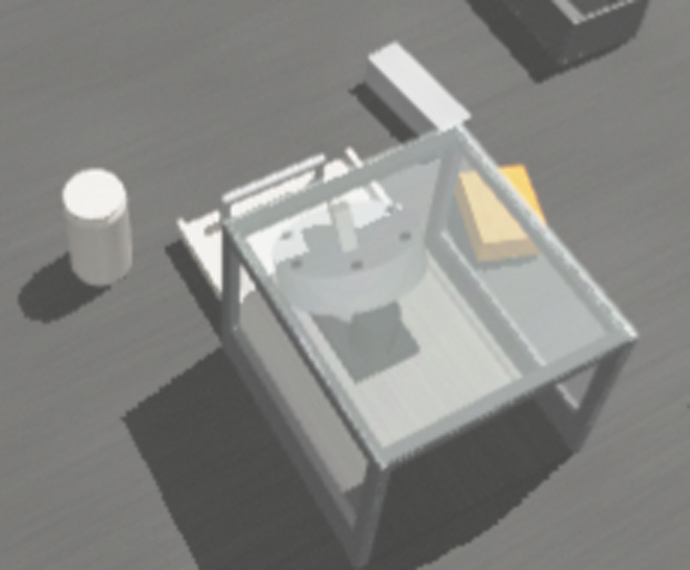

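```bash
python3 - <<'E'
from h import *
t=load('top0.png');s=load('scene0.png')
T=lambda u,v:(225+(u+.5)/4-.5,75+(v+.5)/4-.5); S=lambda u,v:(240+(u+.5)/3-.5,150+(v+.5)/3-.5)
cT={k:T(*v) for k,v in dict(BL=(162,39),BR=(457,49),FR=(448,356),FL=(152,346)).items()}
cS={k:S(*v) for k,v in dict(BL=(636,335),BR=(382,466),FR=(225,222),FL=(460,128)).items()}
P={}
for k in cT:
    x,r=tri([(t,cT[k]),(s,cS[k])]);P[k]=x;print(k,x,np.round(r,4),onz(t,cT[k],.206))
print([np.linalg.norm(P[a]-P[b]) for a,b in [('BL','BR'),('FL','FR'),('BL','FL'),('BR','FR')]])
# fit yaw from z-fixed
Q={k:onz(t,cT[k],.206) for k in cT}
d=(Q['BL']+Q['BR']-Q['FL']-Q['FR']);yaw=np.arctan2(d[1],d[0]);e=(Q['FL']+Q['BL']-Q['FR']-Q['BR']);print('yaw',yaw,np.arctan2(-e[0],e[1]))
print('front',(Q['FL']+Q['FR'])/2)
for n,a,b in [('hR',(383,499),(226,198)),('hL',(240,496),(324,158))]:
    print(n,tri([(t,T(*a)),(s,S(*b))]),onz(t,T(*a),.055),onz(s,S(*b),.055))
print('trayfront corners',onz(t,T(190,516),.02),onz(t,T(412,522),.02))
print('can',onz(t,T(508,533),.115),'tube',onz(t,T(92,475),.04),onz(t,T(98,600),.04))
E
```

```text
BL [0.94499467 0.20232092 0.20684193] [0.0014 0.0014] [0.94623127 0.20363444 0.206     ]
BR [ 0.94398075 -0.03684805  0.21008752] [0. 0.] [ 0.94545394 -0.03715627  0.206     ]
FR [ 0.69338986 -0.03371159  0.20483123] [0.0014 0.0014] [ 0.6925522  -0.03486704  0.206     ]
FL [0.69643358 0.20624182 0.19556874] [0.0008 0.0008] [0.69444022 0.2041183  0.206     ]
[np.float64(0.23919313666383357), np.float64(0.24015139991772017), np.float64(0.24884748310732901), np.float64(0.2506656286226799)]
yaw -0.00549455954921998 -0.0055553499833863205
front [0.69349621 0.08462563 0.206     ]
hR (array([0.58523259, 0.01872663, 0.07667745]), [np.float64(0.00825736076767564), np.float64(0.008257360767675716)]) [0.5821862  0.01089423 0.055     ] [0.57520657 0.03366987 0.055     ]
hL (array([0.58223348, 0.14131864, 0.0630404 ]), [np.float64(0.0015031449724732953), np.float64(0.0015031449724732676)]) [0.58183787 0.1405745  0.055     ] [0.57770543 0.14642514 0.055     ]
trayfront corners [0.563705 0.188822 0.02    ] [ 0.56293954 -0.01760419  0.02      ]
can [ 0.55259559 -0.0964528   0.115     ] tube [0.59852895 0.27718859 0.04      ] [0.48477099 0.26779816 0.04      ]
```

```bash
python3 - <<'E'
from h import *
o=manip.get_obs();M=rot(o['eef_rot']).as_matrix();print(M)
# turn to tool x=-z world, tool y = +-y world
for s in (1,-1):
    T=np.array([[0,0,-1],[0,s,0],[0,0,0]]).T
    x=np.array([0,0,-1.]);y=np.array([0,s,0.]);z=np.cross(x,y)
    T=np.array([x,y,z]).T
    print(s,(R.from_matrix(T)*R.from_matrix(M).inv()).as_rotvec())
E
```

```text
[[-4.48144685e-04  2.72315732e-01 -9.62207847e-01]
 [ 1.27857664e-03 -9.62207001e-01 -2.72316088e-01]
 [-9.99999082e-01 -1.35229348e-03  8.30314206e-05]]
1 [ 3.87889938e-04 -1.92118591e-03  2.86579283e+00]
-1 [-1.33226113e-03 -2.68985258e-04 -2.75799173e-01]
```

```bash
python3 -m crank '0 0.02 0.035 0.01 0 0 0;0 0.04 0.07 0.02 0 0 -0.02;0 0.06 0.105 0.03 0 0 -0.05;0 0.08 0.14 0.04 0 0 -0.08;0 0.1 0.175 0.05 0 0 -0.11;0 0.12 0.21 0.06 0 0 -0.14;0 0.14 0.245 0.06 0 0 -0.17;0 0.16 0.28 0.06 0 0 -0.20;0 0.18 0.315 0.06 0 0 -0.23;0 0.2 0.35 0.06 0 0 -0.276;0 0.22 0.385 0.06 0 0 -0.276;0 0.24 0.42 0.06 0 0 -0.276' 20; python3 -m crank '0 0.02 0.035 0 0 0 0;0 0.04 0.07 0 0 0 0;0 0.06 0.105 0 0 0 0;0 0.08 0.14 0 0 0 0;0 0.1 0.175 0 0 0 0;0 0.12 0.21 0 0 0 0;0 0.14 0.245 0 0 0 0;0 0.15 0.266 0 0 0 0;0 0.15 0.266 0 0 0 0;0 0.15 0.266 0 0 0 0'
python3 - <<'E'
from h import *
c=cap('wrist','w1.png');st()
E
```

```text
time_s: 1.15
ee_pos: [0.4107, -0.1795, 0.2988]
eef_rot: [0.0, -0.707, 0.0, 0.707]
contact_force: [-0.0, -1.0, -0.5]
grip_width: 0.112
time_s: 1.98
ee_pos: [0.5601, 0.0861, 0.2981]
eef_rot: [-0.001, -0.707, -0.001, 0.707]
contact_force: [0.0, -0.3, 0.2]
grip_width: 0.004
time_s 2.0333
q [-0.1331  0.5403 -0.1612  1.6701  0.1033  0.9411 -1.9035]
joint_velocities [ 0.0294 -0.016   0.0239  0.0182  0.0016  0.0007  0.0009]
effort [ -1.7084 -45.8276  -1.4954 -16.4139  -0.1031  -0.1553  -0.0072]
ee_pos [0.5597 0.0841 0.2983]
eef_rot [-0.0004 -0.7066  0.0004  0.7076]
contact_force [ 0.301  -0.6467  0.0621]
wrist_torque [0.0508 0.0206 0.032 ]
grip_width 0.0052
```

View pics/w1.png

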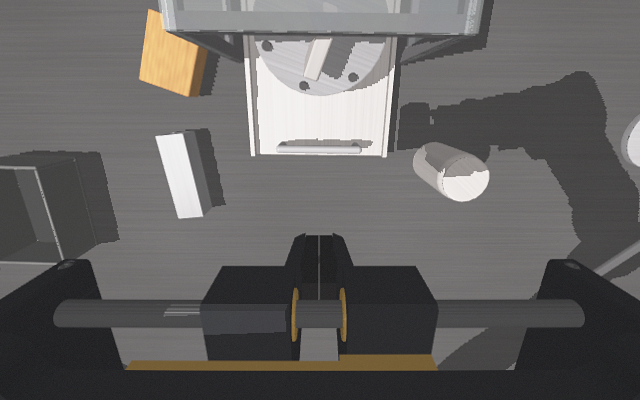

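The wrist view shows the handle bar from (277,149) to (361,150), with clear floor behind it, and the grip bar near (318,60).

```bash
python3 - <<'E'
from h import *
t=load('top0.png');s=load('scene0.png');w=load('w1.png')
S=lambda u,v:(240+(u+.5)/3-.5,150+(v+.5)/3-.5);T=lambda u,v:(225+(u+.5)/4-.5,75+(v+.5)/4-.5)
print(onz(w,(277,148.5),.055),onz(w,(361,149.5),.055))
print(tri([(w,(277,148.5)),(s,S(324,158))]),tri([(w,(361,149.5)),(s,S(226,198))]),tri([(w,(277,148.5)),(t,T(240,496))]))
E
```

```text
[0.5786709  0.14567449 0.055     ] [0.57761123 0.02730034 0.055     ]
(array([0.57906033, 0.14539253, 0.0571342 ]), [np.float64(4.421341162405733e-05), np.float64(4.421341162403889e-05)]) (array([0.58017554, 0.02961265, 0.06432622]), [np.float64(0.0012527296485366143), np.float64(0.0012527296485365794)]) (array([0.58157099, 0.1408675 , 0.07550751]), [np.float64(0.0018393993408217623), np.float64(0.0018393993408217495)])
```

```bash
python3 -m crank '0 0 0 -0.02 0 -0.1 0;0 0 0.001 -0.05 0 -0.2 0;0 0 0.001 -0.08 0 -0.3 0;0 0 0.001 -0.11 0 -0.4 0;0 0 0.001 -0.14 0 -0.5 0;0 0 0.001 -0.16 0 -0.5236 0;0 0 0.001 -0.16 0 -0.5236 0;0 0 0.001 -0.16 0 -0.5236 0' 20
python3 - <<'E'
from h import *
c=cap('wrist','w2.png');print(c['origin']);st()
E
```

```text
time_s: 2.7
ee_pos: [0.6032, 0.0959, 0.2104]
eef_rot: [0.007, 0.846, -0.007, -0.533]
contact_force: [-0.1, -0.2, -0.0]
grip_width: 0.005
[0.61693937 0.10000534 0.37932993]
time_s 2.75
q [-0.4414  0.6081  0.2003  2.0852  0.7837  0.0428 -2.654 ]
joint_velocities [ 0.0228 -0.01   -0.0313 -0.0031 -0.0395 -0.0054 -0.0252]
effort [  0.3875 -41.9194   4.1472  -8.7444   0.4386  -0.3767   0.1859]
ee_pos [0.6047 0.0974 0.2116]
eef_rot [ 0.0033  0.847  -0.007  -0.5315]
contact_force [ 1.5356  1.0743 -0.4109]
wrist_torque [0.0303 0.3136 0.0346]
grip_width 0.007
```

View pics/w2.png

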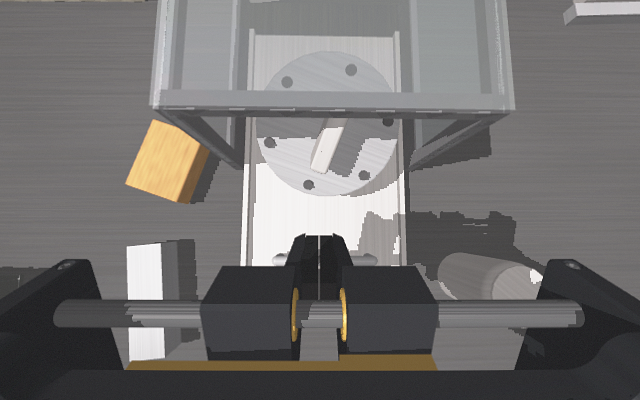

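```bash
cat > fit.py <<'E'
from h import *
from scipy.optimize import least_squares
import itertools
D=[([ 1.3288,0.6898,-0.1945,1.5661,0.1573,0.9025,-0.2151],[ 0.17,-0.601,0.2381],[-0.0967,-0.7003,-0.0977,0.7005]),
([-0.1331,0.5403,-0.1612,1.6701,0.1033,0.9411,-1.9035],[0.5597,0.0841,0.2983],[-0.0004,-0.7066,0.0004,0.7076]),
([-0.4414,0.6081,0.2003,2.0852,0.7837,0.0428,-2.654],[0.6047,0.0974,0.2116],[0.0033,0.847,-0.007,-0.5315])]
def fk(q,sg,L):
    r=R.identity();p=np.array([0,0,L[0]])
    for i,(ax) in enumerate('zyzyzyz'):
        r=r*R.from_euler(ax,sg[i]*q[i])
        if i==2: p=p+r.apply([L[4] if len(L)>4 else 0,0,L[1]])
        if i==4: p=p+r.apply([0,0,L[2]])
        if i==6: p=p+r.apply([0,0,L[3]])
    return p,r
if __name__=='__main__':
    out=[]
    for sg in itertools.product((1,-1),repeat=7):
        if sg[1]<0: continue
        # orientation consistency: tool offset const
        offs=[fk(q,sg,[0,0,0,0])[1].inv()*rot(e) for q,p,e in D]
        err=max((offs[0].inv()*o).magnitude() for o in offs)
        f=lambda L:np.concatenate([fk(q,sg,L)[0]-p for q,p,e in D])
        s=least_squares(f,[.3,.4,.4,.2])
        out.append((s.cost**.5,err,sg,s.x))
    out.sort(key=lambda a:a[0]+a[1])
    for o in out[:4]:print(o)
E
python3 fit.py
```

```text
(np.float64(0.05409420107839008), 0.0002242354980918749, (-1, 1, -1, 1, -1, 1, -1), array([0.3619539 , 0.57712761, 0.32669134, 0.36715055]))
(np.float64(0.12066521464663835), 0.6179924178061486, (-1, 1, 1, 1, -1, 1, -1), array([-0.86116638,  1.13258278, -0.0691979 , -0.14375135]))
(np.float64(0.09963895837242168), 0.9422274905760337, (-1, 1, 1, 1, 1, 1, -1), array([-1.23048063,  1.28074494, -0.15955777, -0.33328299]))
(np.float64(0.5360814246488395), 0.5564247624494935, (1, 1, 1, 1, 1, 1, 1), array([ 3.61352276, -1.16884885,  0.87141177,  1.86096938]))
```

```bash
cat >> fit.py <<'E'
SG=(-1,1,-1,1,-1,1,-1)
def fk2(q,L):
    r=R.identity();p=np.array([0,0,L[0]])
    for i,ax in enumerate('zyzyzyz'):
        r=r*R.from_euler(ax,SG[i]*q[i])
        if i==0: p=p+r.apply([L[4],0,0])
        if i==2: p=p+r.apply([L[5],0,L[1]])
        if i==4: p=p+r.apply([L[6],0,L[2]])
        if i==6: p=p+r.apply([0,0,L[3]])
        if i==5: p=p+r.apply([L[7],0,0])
    return p,r
if __name__=='__main__':
    import sys
    for fr in ([0,1,2,3],[0,1,2,3,5],[0,1,2,3,6],[0,1,2,3,7],[0,1,2,3,4],[0,1,2,3,5,6],[0,1,2,3,5,7],[0,1,2,3,6,7]):
        def F(x):
            L=np.zeros(8);L[fr]=x;return L
        s=least_squares(lambda x:np.concatenate([(fk2(q,F(x))[0]-p) for q,p,e in D]),[.3,.4,.4,.2]+[0]*(len(fr)-4))
        print(fr,(2*s.cost)**.5,s.x)
E
python3 fit.py|tail -8
```

```text
[0, 1, 2, 3] 0.07650075281079656 [0.3619539  0.57712761 0.32669134 0.36715055]
[0, 1, 2, 3, 5] 0.06540026214174634 [ 0.38496201  0.69121734  0.47749956  0.51152219 -0.22887197]
[0, 1, 2, 3, 6] 0.05710094794231073 [0.25833368 0.67603877 0.3165548  0.30852782 0.06738368]
[0, 1, 2, 3, 7] 0.03820118108514116 [0.00931425 0.82209731 0.28908056 0.22934987 0.11041361]
[0, 1, 2, 3, 4] 0.0765004162518352 [0.36338551 0.57508658 0.32653107 0.36702364 0.00130624]
[0, 1, 2, 3, 5, 6] 0.04032649254304732 [ 0.280586    0.79339407  0.47006705  0.45492816 -0.23315178  0.06815495]
[0, 1, 2, 3, 5, 7] 0.03475472652944217 [-0.10201459  0.82010743  0.18673038  0.10328171  0.13958149  0.14087787]
[0, 1, 2, 3, 6, 7] 0.032479572074289566 [0.02469425 0.82374978 0.29114013 0.22705372 0.03086957 0.09073485]
```

```bash
python3 -m crank '0 -0.01 -0.003 0.02 0 0.1 0;0 -0.02 -0.006 0.04 0 0.2 0;0 -0.03 -0.009 0.06 0 0.3 0;0 -0.04 -0.012 0.08 0 0.4 0;0 -0.045 -0.013 0.088 0 0.5 0;0 -0.045 -0.013 0.088 0 0.56 0;0 -0.045 -0.013 0.088 0 0.56 0'
python3 - <<'E'
from h import *
st()
M=rot(manip.get_obs()['eef_rot']).as_matrix();print(M)
for s in (1,-1):
    x=np.array([0,0,-1.]);y=np.array([0,s,0.]);z=np.cross(x,y)
    print(s,(R.from_matrix(np.array([x,y,z]).T)*R.from_matrix(M).inv()).as_rotvec())
E
```

```text
time_s: 3.33
ee_pos: [0.5597, 0.0837, 0.3027]
eef_rot: [-0.002, -0.666, 0.005, 0.746]
contact_force: [1.0, -0.2, -1.2]
grip_width: 0.005
time_s 3.3333
q [ 0.0819  0.6301 -0.5404  1.5459  0.2989  1.1658 -2.098 ]
joint_velocities [ 0.0062  0.4822 -0.0314 -0.7655 -0.3107  1.0942  0.3492]
effort [  0.2637 -53.4793  -5.6206 -14.5986  -0.2864  -0.0923   0.0043]
ee_pos [0.5597 0.0837 0.3027]
eef_rot [-0.0016 -0.6662  0.0049  0.7457]
contact_force [ 0.9845 -0.1552 -1.1848]
wrist_torque [ 0.0274 -0.1935 -0.0339]
grip_width 0.0049
[[-0.1122 -0.0041 -0.9937]
 [-0.009  -0.9999  0.0052]
 [-0.9936  0.0096  0.1122]]
1 [-0.1763 -0.0146 -3.1319]
-1 [ 0.0093 -0.1124  0.0047]
```

```bash
python3 -m crank '0 0 0 0 0 -0.04 0;0 0 0 0 0 -0.04 0;0 0 0 0 0 -0.04 0'; python3 -c "
from h import *
st()"; python3 -m crank '0 0 0 0 0 0 0.12;0 0 0 0 0 0 0.24;0 0 0 0 0 0 0.36;0 0 0 0 0 0 0.48;0 0 0 0 0 0 0.6;0 0 0 0 0 0 0.72;0 0 0 0 0 0 0.84;0 0 0 0 0 0 0.96;0 0 0 0 0 0 1.08;0 0 0 0 0 0 1.2;0 0 0 0 0 0 1.32;0 0 0 0 0 0 1.44'; python3 -c "
from h import *
st()"
```

```text
time_s: 3.58
ee_pos: [0.5578, 0.0839, 0.2992]
eef_rot: [-0.004, -0.681, 0.006, 0.733]
contact_force: [-0.4, 0.2, -0.3]
grip_width: 0.008
time_s 3.5833
q [ 0.0784  0.6108 -0.536   1.5928  0.3177  1.1043 -2.1157]
joint_velocities [-0.0141 -0.0011  0.0022 -0.      0.0094  0.004   0.0021]
effort [  0.3459 -47.728   -4.7064 -15.9173  -0.0431   0.1331  -0.0246]
ee_pos [0.5578 0.0839 0.2992]
eef_rot [-0.0044 -0.6807  0.0056  0.7325]
contact_force [-0.3729  0.2384 -0.314 ]
wrist_torque [ 0.0338 -0.0387  0.0123]
grip_width 0.0078
time_s: 4.58
ee_pos: [0.5579, 0.0844, 0.2992]
eef_rot: [-0.488, -0.514, -0.447, 0.546]
contact_force: [0.7, 0.4, -0.3]
grip_width: 0.006
time_s 4.5833
q [ 0.2312  0.6644 -0.8979  1.6484  0.6273  1.1618 -0.9739]
joint_velocities [ 0.1848  0.0649 -0.3691  0.0946  0.2831  0.0268  1.1566]
effort [ -0.9093 -46.7404  -8.0578 -15.097   -0.1349   0.1225  -1.2237]
ee_pos [0.5579 0.0844 0.2992]
eef_rot [-0.4884 -0.5139 -0.4467  0.5457]
contact_force [ 0.6631  0.3859 -0.3202]
wrist_torque [ 0.0397 -0.0368  0.0133]
grip_width 0.0062
```

```bash
python3 - <<'E'
from h import *
M=rot(manip.get_obs()['eef_rot']).as_matrix()
x=np.array([0,0,-1.]);y=np.array([0,1,0.]);z=np.cross(x,y)
print((R.from_matrix(np.array([x,y,z]).T)*R.from_matrix(M).inv()).as_rotvec())
E
cat > fit3.py <<'E'
from fit import *
D+= [([0.0819,0.6301,-0.5404,1.5459,0.2989,1.1658,-2.098],[0.5597,0.0837,0.3027],[-0.0016,-0.6662,0.0049,0.7457]),
([0.0784,0.6108,-0.536,1.5928,0.3177,1.1043,-2.1157],[0.5578,0.0839,0.2992],[-0.0044,-0.6807,0.0056,0.7325]),
([0.2312,0.6644,-0.8979,1.6484,0.6273,1.1618,-0.9739],[0.5579,0.0844,0.2992],[-0.4884,-0.5139,-0.4467,0.5457])]
def fk3(q,x):
    # x: h, then (x,y,z) after q3, after q5, after q6(x,y), tool z (+ x,y after q7)
    r=R.identity();p=np.array([0,0,x[0]])
    for i,ax in enumerate('zyzyzyz'):
        r=r*R.from_euler(ax,SG[i]*q[i])
        if i==2: p=p+r.apply([x[2],0,x[1]])
        if i==3: p=p+r.apply([x[3],0,0])
        if i==4: p=p+r.apply([0,0,x[4]])
        if i==5: p=p+r.apply([x[5],0,0])
        if i==6: p=p+r.apply([0,0,x[6]])
    return p,r
if __name__=='__main__':
    s=least_squares(lambda x:np.concatenate([(fk3(q,x)[0]-p) for q,p,e in D]),[.3,.4,0,0,.4,0,.2])
    print(s.x,s.fun.reshape(-1,3))
E
python3 fit3.py
```

```text
[0.05077127 0.06667433 1.69458913]
[0.18854131 0.68693075 0.09026477 0.02627012 0.27379703 0.08069082
 0.24848724] [[ 0.02716997  0.01278898 -0.01471337]
 [-0.01879639  0.03023987  0.00243833]
 [-0.00138716  0.00847003 -0.00460037]
 [ 0.00207719  0.00794342  0.00221147]
 [-0.00085989  0.0065117   0.00426987]
 [ 0.01120995 -0.01919415  0.01039408]]
```

```bash
cat > fit4.py <<'E'
from fit3 import *
def fk4(q,x):
    o=np.zeros((8,3)); o[0]=[0,0,x[0]]; o[1:8]=x[1:].reshape(7,3)
    r=R.identity();p=o[0].copy()
    for i,ax in enumerate('zyzyzyz'):
        r=r*R.from_euler(ax,SG[i]*q[i]); p=p+r.apply(o[i+1])
    return p,r
x0=np.zeros(22);x0[0]=.3;x0[1+6+2]=.4;x0[1+12+2]=.4;x0[21]=.25
mask=[2,7,9,10,11,15,13,14,16,17,19,20,21,0,8,12]
def fitD(D,lam=1e-3):
    f=lambda x:np.concatenate([np.concatenate([(fk4(q,x)[0]-p) for q,p,e in D])/1e-3,(x-x0)*np.where(abs(x0)>0,.2,3)/0.1])
    s=least_squares(f,x0);return s
if __name__=='__main__':
    s=fitD(D);print(s.x[0],'\n',s.x[1:].reshape(7,3));print(s.fun[:3*len(D)].reshape(-1,3))
E
python3 fit4.py
python3 -m crank '0 0 0 0 0 0 0.12;0 0 0 0 0 0 0.24;0 0 0 0 0 0 0.36;0 0 0 0 0 0 0.48;0 0 0 0 0 0 0.6;0 0 0 0 0 0 0.72;0 0 0 0 0 0 0.84;0 0 0 0 0 0 0.96;0 0 0 0 0 0 1.08;0 0 0 0 0 0 1.2;0 0 0 0 0 0 1.32;0 0 0 0 0 0 1.44'; python3 - <<'E'
from h import *
st()
M=rot(manip.get_obs()['eef_rot']).as_matrix()
x=np.array([0,0,-1.]);y=np.array([0,1,0.]);z=np.cross(x,y)
print((R.from_matrix(np.array([x,y,z]).T)*R.from_matrix(M).inv()).as_rotvec())
E
```

```text
0.34535812446480124 
 [[-8.50076958e-04 -9.62351959e-03  2.01591664e-04]
 [ 3.95917669e-04 -9.62351959e-03  7.22103000e-04]
 [ 1.57661300e-05 -1.31490509e-02  5.62473204e-01]
 [-1.50017691e-03 -1.31490521e-02 -2.45694889e-04]
 [ 8.81512357e-04 -2.12214822e-04  3.44718603e-01]
 [-6.04357059e-04 -2.12214659e-04  3.32088553e-04]
 [-3.80049175e-05 -5.60693483e-05  3.24719917e-01]]
[[-0.00037645  0.00649661 -0.01799854]
 [ 0.00047095  0.00500565 -0.03375668]
 [-0.00361669  0.00530759  0.00726168]
 [-0.00686173 -0.0174046   0.021841  ]
 [ 0.00562736  0.00942499  0.0210226 ]
 [ 0.00836034  0.00244718  0.00144851]]
time_s: 5.58
ee_pos: [0.5579, 0.0842, 0.2991]
eef_rot: [0.727, 0.092, 0.675, -0.088]
contact_force: [-0.2, -0.8, -0.9]
grip_width: 0.007
time_s 5.5833
q [ 0.4301  0.7831 -1.2824  1.7158  0.8575  1.2328  0.2553]
joint_velocities [ 0.1796  0.1785 -0.3806  0.019   0.1784  0.1435  1.2798]
effort [ -0.7377 -46.0113 -12.3215 -13.5227   0.0206  -0.2368  -1.3582]
ee_pos [0.5579 0.0842 0.2991]
eef_rot [ 0.7267  0.0916  0.6751 -0.0883]
contact_force [-0.1856 -0.7908 -0.9017]
wrist_torque [ 0.0782 -0.0755  0.0825]
grip_width 0.0072
[-0.0046  0.0731  0.2552]
```

```bash
python3 -m crank '0 0.01 0.001 -0.01 0 0.03 0.12;0 0.03 0.001 -0.03 0 0.06 0.24;0 0.045 0.001 -0.06 0 0.073 0.255;0 0.045 0.001 -0.09 0 0.073 0.255;0 0.045 0.001 -0.12 0 0.073 0.255;0 0.045 0.001 -0.15 0 0.073 0.255;0 0.045 0.001 -0.18 0 0.073 0.255;0 0.045 0.001 -0.19 0 0.073 0.255;0 0.045 0.001 -0.19 0 0.073 0.255'; python3 - <<'E'
from h import *
c=cap('wrist','w3.png');c=cap('top','t3.png');cv2.imwrite('pics/t3z.png',cv2.resize(c['frame'][120:260,200:380,::-1],None,fx=4,fy=4)[:600])
st()
E
```

```text
time_s: 6.33
ee_pos: [0.602, 0.0843, 0.1065]
eef_rot: [0.705, 0.003, 0.709, -0.001]
contact_force: [-0.7, -0.2, 0.9]
grip_width: 0.005
time_s 6.4333
q [ 0.3464  1.1059 -1.1584  1.6917  1.1127  1.1424  0.4187]
joint_velocities [ 0.0008 -0.0233 -0.0234 -0.0126  0.0032 -0.002  -0.0019]
effort [  0.2613 -52.7393 -14.5813  -7.4984  -0.0518   0.0813  -0.0093]
ee_pos [0.604  0.0861 0.1101]
eef_rot [0.7074 0.0044 0.7068 0.0002]
contact_force [ 0.4173 -0.0898  0.2713]
wrist_torque [ 0.0899 -0.1841  0.0104]
grip_width 0.0092
```

View pics/w3.png

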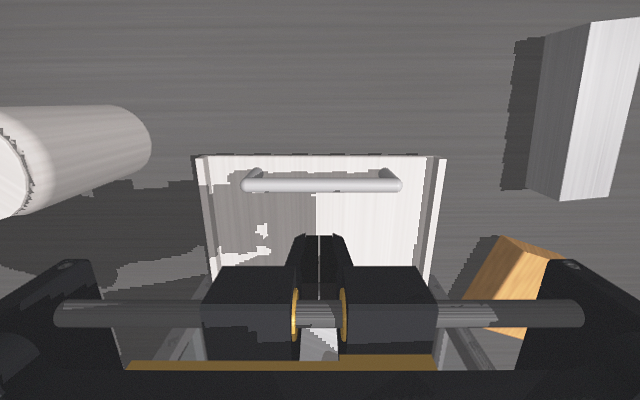

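View pics/t3z.png

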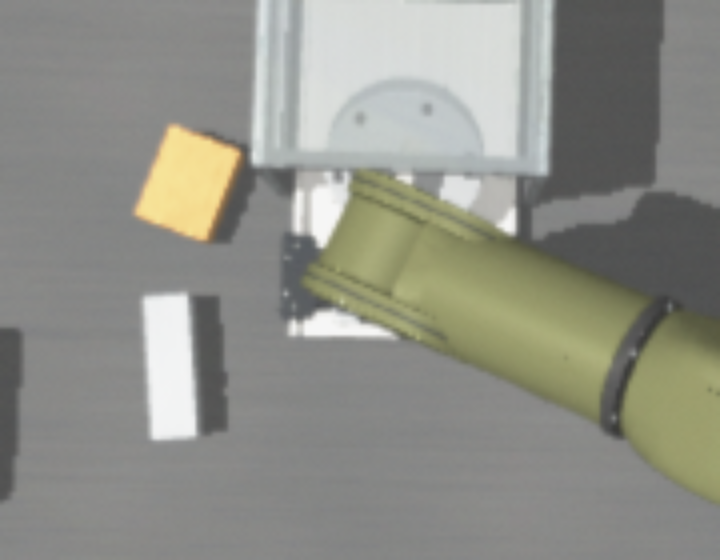

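Handle in the wrist view: (243,184) to (403,184), directly in front of the closed fingers. The arm clears the cabinet top.

```bash
python3 - <<'E'
from h import *
w=load('w3.png');v=load('w1.png');print(w['origin'])
a=(243,184);b=(403,184)
print(onz(w,a,.055),onz(w,b,.055))
print(tri([(w,a),(v,(361,149.5))]),tri([(w,b),(v,(277,148.5))]))
print(proj(w,manip.get_obs()['ee_pos']))
E
```

```text
[0.51891687 0.08538272 0.25363712]
[0.57754768 0.02912092 0.055     ] [0.5783521  0.14871405 0.055     ]
(array([0.57768086, 0.02797247, 0.05395927]), [np.float64(0.0008532156691078591), np.float64(0.0008532156691078812)]) (array([0.57836141, 0.14686536, 0.05630227]), [np.float64(0.0014554539752889921), np.float64(0.0014554539752890615)])
[[319.97972454 253.22664469]]
```

```bash
python3 -m crank '0 0 0 -0.025 0 0 0;0 0 0 -0.05 0 0 0;0 0 0 -0.074 0 0 0;0 0 0 -0.074 0 0 0;0 -0.007 0 -0.074 0 0 0;0 -0.014 0 -0.074 0 0 0;0 -0.03 0 -0.074 0 0 0;0 -0.045 0 -0.074 0 0 0;0 -0.045 0 -0.074 0 0 0'; python3 -c "
from h import *
st()"
```

```text
time_s: 7.18
ee_pos: [0.5572, 0.0865, 0.0373]
eef_rot: [0.708, 0.003, 0.707, 0.001]
contact_force: [0.4, 0.0, -0.0]
grip_width: 0.003
time_s 7.1833
q [ 0.3327  1.1738 -1.0875  1.8575  1.2738  1.017   0.2265]
joint_velocities [-0.0012  0.014   0.0073 -0.069  -0.0148  0.0269  0.0662]
effort [  0.3013 -52.9416 -14.5288  -5.4073   0.3147  -0.2198  -0.4429]
ee_pos [0.5572 0.0865 0.0373]
eef_rot [0.7075 0.0032 0.7067 0.0014]
contact_force [ 0.3944  0.0247 -0.0175]
wrist_torque [ 0.0734 -0.104  -0.0592]
grip_width 0.0035
```

```bash
python3 -m crank '0 -0.012 0 0 0 0 0;0 -0.024 0 0 0 0 0;0 -0.036 0 0 0 0 0;0 -0.048 0 0 0 0 0;0 -0.055 0 0 0 0 0;0 -0.06 0 0 0 0 0'; python3 -m crank '0 -0.004 0 0 0 0 0;0 -0.007 0 0 0 0 0;0 -0.007 0 0 0 0 0';  python3 -c "
from h import *
st()"
```

```text
time_s: 7.68
ee_pos: [0.4994, 0.0862, 0.0363]
eef_rot: [0.708, 0.004, 0.706, 0.0]
contact_force: [2.8, 0.2, 3.4]
grip_width: 0.005
time_s: 7.93
ee_pos: [0.4946, 0.0862, 0.0358]
eef_rot: [0.709, 0.005, 0.705, -0.0]
contact_force: [6.6, -0.2, 4.4]
grip_width: 0.004
time_s 7.9333
q [ 0.3302  1.1446 -1.0823  2.0466  1.3674  0.9586  0.0175]
joint_velocities [ 0.0003  0.0025  0.0013 -0.0106 -0.0148 -0.0002  0.0126]
effort [ -0.725  -45.9804 -12.2725   0.1241  -1.4621  -0.0445  -0.0878]
ee_pos [0.4946 0.0862 0.0358]
eef_rot [ 0.7092  0.0046  0.705  -0.    ]
contact_force [ 6.6413 -0.1586  4.4275]
wrist_torque [-0.0145 -1.3284 -0.0376]
grip_width 0.0036
```

```bash
python3 -m crank '0 -0.003 0 0 0 0 0;0 -0.006 0 0 0 0 0;0 -0.006 0 0 0 0 0;0 -0.006 0 0 0 0 0'; python3 - <<'E'
from h import *
c=cap('wrist','w4.png');st()
E
```

```text
time_s: 8.27
ee_pos: [0.4945, 0.0862, 0.0361]
eef_rot: [0.712, 0.006, 0.702, -0.001]
contact_force: [17.4, -0.5, -2.1]
grip_width: 0.004
time_s 8.3167
q [ 0.3295  1.1424 -1.0813  2.0557  1.3826  0.9548 -0.0026]
joint_velocities [ 0.0015  0.0003 -0.0005 -0.0017 -0.0001 -0.0006  0.0016]
effort [ -1.73   -44.9171 -13.0632   5.8394  -4.565   -0.0787  -0.0225]
ee_pos [0.4945 0.0862 0.0361]
eef_rot [ 0.7124  0.0061  0.7018 -0.0012]
contact_force [18.0529 -0.5132 -2.4161]
wrist_torque [-0.0747 -3.7334 -0.0001]
grip_width 0.0053
```

View pics/w4.png

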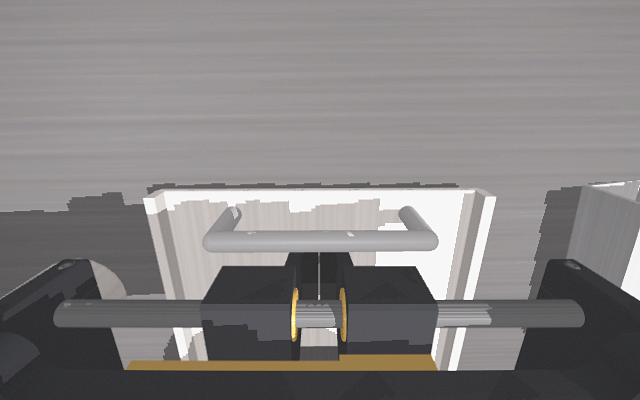

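```bash
python3 -m crank '0 0.008 0 0 0 0 0;0 0.016 0 0 0 0 0;0 0.018 0 0.02 0 0 0;0 0.018 0 0.06 0 0 0;0 0.02 0 0.1 0 0 0;0 0.02 0 0.14 0 0 0;0 0.02 0 0.18 0 0 0;0 0.02 0 0.2 0 0 0;0 0.02 0 0.2 0 0 0'; python3 - <<'E'
from fit4 import *
D+=[([0.4301,0.7831,-1.2824,1.7158,0.8575,1.2328,0.2553],[0.5579,0.0842,0.2991],[0.7267,0.0916,0.6751,-0.0883]),
([0.3464,1.1059,-1.1584,1.6917,1.1127,1.1424,0.4187],[0.604,0.0861,0.1101],[0.7074,0.0044,0.7068,0.0002]),
([0.3327,1.1738,-1.0875,1.8575,1.2738,1.017,0.2265],[0.5572,0.0865,0.0373],[0.7075,0.0032,0.7067,0.0014])]
s=fitD(D);print(np.abs(s.fun[:27]).max());np.save('kin.npy',s.x)
q,p,e=D[0];off=fk4(q,s.x)[1].inv()*rot(e);np.save('off.npy',off.as_quat())
st()
o=manip.get_obs();p,r=fk4(o['q'],s.x);print(p-o['ee_pos'],(rot(o['eef_rot']).inv()*r*off).magnitude(), off.as_matrix())
c=cap('top','t5.png');cv2.imwrite('pics/t5z.png',cv2.resize(c['frame'][120:260,200:380,::-1],None,fx=4,fy=4)[:600])
c=cap('scene','s5.png');cv2.imwrite('pics/s5z.png',cv2.resize(c['frame'][150:340,240:470,::-1],None,fx=3,fy=3))
E
```

```text
time_s: 9.07
ee_pos: [0.5069, 0.0875, 0.2393]
eef_rot: [0.709, 0.005, 0.705, 0.001]
contact_force: [0.9, 1.0, 0.3]
grip_width: 0.006
0.031551838141324895
time_s 9.0667
q [ 0.4422  0.8575 -1.3144  1.8746  0.9145  1.1722  0.3622]
joint_velocities [-0.0176  0.0651  0.0819  0.0633  0.0575 -0.0393 -0.0438]
effort [  1.1376 -44.7552 -13.3465 -11.3553  -0.3611   0.4195   0.2909]
ee_pos [0.5069 0.0875 0.2393]
eef_rot [0.7093 0.0049 0.7049 0.001 ]
contact_force [0.9494 1.0373 0.2793]
wrist_torque [ 0.1167 -0.176   0.035 ]
grip_width 0.0062
[0.0001 0.     0.    ] 6.298494700251096e-05 [[ 0. -1.  0.]
 [ 0. -0. -1.]
 [ 1.  0.  0.]]
```

View pics/t5z.png

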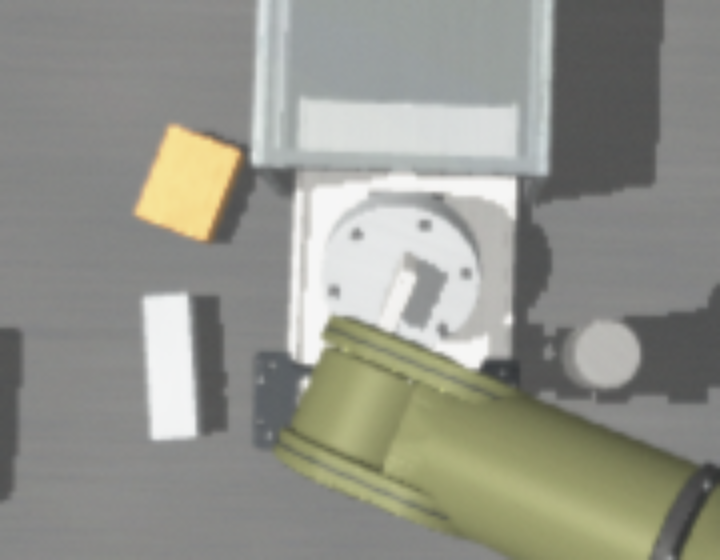

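View pics/s5z.png

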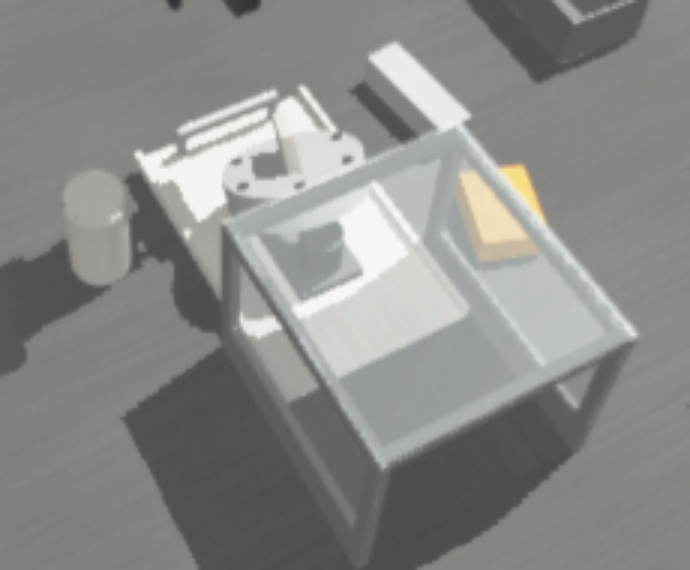

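The top view shows the tray fully out and the rotor face clear, with five holes visible. The grip bar runs from (410,262) to about (388,330) in the zoom. I'll fit the rotor pose to the hole pattern.

```bash
cat > rotor.py <<'E'
from h import *
from scipy.optimize import least_squares
w=load('w2.png');t=load('t5.png');s=load('s5.png')
T=lambda u,v:(200+(u+.5)/4-.5,120+(v+.5)/4-.5);S=lambda u,v:(240+(u+.5)/3-.5,150+(v+.5)/3-.5)
H=[(w,1,[(270,142),(287,82),(351,70),(388,122),(364,175),(308,185)]),
(t,0,[T(*a) for a in [(357,233),(425,224),(466,272),(334,290),(445,328)]]),
(s,0,[S(*a) for a in [(239,160),(243,188),(299,186),(347,160),(336,136)]])]
ez=np.array([-.5,0,.8660254]);ex=np.array([.8660254,0,.5]);ey=np.array([0,1.,0])  # ex = up-slope
def holes(x,sh): # x: ax,ay,az,rho,phi,dx
    a=x[4]+np.arange(6)*np.pi/3
    return np.array(x[:3])+[x[5]*sh,0,0]+.04*ez+x[3]*(np.cos(a)[:,None]*ex+np.sin(a)[:,None]*ey)
def f(x):
    r=[]
    for c,sh,pts in H:
        P=proj(c,holes(x,sh))
        for p in pts:
            d=P-p;r+=list(d[np.argmin((d**2).sum(1))])
    return np.array(r)
if __name__=='__main__':
    best=min((least_squares(f,[ .60,.086,.06,.055,ph,.1],loss='soft_l1') for ph in np.linspace(0,1,6)),key=lambda s:s.cost)
    print(best.x,best.cost);print(np.round(f(best.x).reshape(-1,2),1));np.save('rot.npy',best.x)
    print('grip',best.x[:3]+.067*ez)
E
python3 rotor.py
```

```text
[0.62969251 0.08558412 0.08786327 0.05773229 0.70144466 0.09716161] 2.0315497611390416
[[-0.6  0.3]
 [ 0.5  0.2]
 [ 0.5  0.2]
 [ 0.2 -0.8]
 [-0.3  0.3]
 [ 0.2 -0.4]
 [-0.3  0.2]
 [-0.5  0.1]
 [-0.1  0.1]
 [-0.1  0.2]
 [-0.9 -0. ]
 [-0.4  0.6]
 [ 0.3 -0.5]
 [ 0.4  0.1]
 [ 0.2 -0. ]
 [ 0.3  0.1]]
grip [0.59619251 0.08558412 0.14588697]
```

```bash
python3 - <<'E'
from rotor import *
x=np.load('rot.npy')
img=w['frame'][40:210,240:410,::-1].copy(); img=cv2.resize(img,None,fx=3.5,fy=3.5,interpolation=cv2.INTER_CUBIC); raw=img.copy()
def bar(al,h):
    b=np.cos(al)*ex+np.sin(al)*ey; c=np.cross(ez,b)
    return np.array([x[:3]+[x[5],0,0]+h*ez+i*.03*b+j*.008*c for i,j in [(1,1),(1,-1),(-1,-1),(-1,1)]])
for al,col in [(-.35,(0,0,255)),(-.5,(0,160,0))]:
    for h in (.082,):
        p=(proj(w,bar(al,h))-[240,40]+.5)*3.5-.5; cv2.polylines(img,[p.astype(np.int32)],True,col,1)
cv2.imwrite('pics/w2bar.png',img)
E
```

```text
(no output)
```

View pics/w2bar.png

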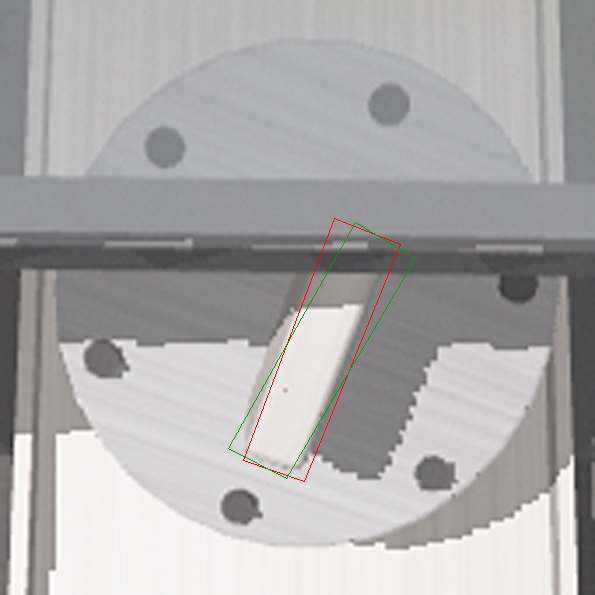

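```bash
cat > sim.py <<'E'
from fit4 import *
K=np.load('kin.npy');OFF=R.from_quat(np.load('off.npy'))
lo=np.array([-3.01,-.46,-1.47,.13,-1,.04,-2.66]);hi=np.array([3.01,2.08,1.51,2.56,4.14,2.09,2.66])
def fk(q):
    p,r=fk4(q,K);return p,r*OFF
def jac(q):
    J=np.zeros((6,7));p,r=fk(q)
    for i in range(7):
        d=q.copy();d[i]+=1e-5;p2,r2=fk(d);J[:3,i]=(p2-p)/1e-5;J[3:,i]=(r2*r.inv()).as_rotvec()/1e-5
    return J
def step(q,P,Rt,n=8):
    for _ in range(n):
        p,r=fk(q);e=np.r_[P-p,(Rt*r.inv()).as_rotvec()];m=np.linalg.norm(e)
        if m<1e-5:break
        J=jac(q);dq=J.T@np.linalg.solve(J@J.T+1e-5*np.eye(6),e);q=q+dq
        q=np.clip(q,lo,hi)
    return q,m
def tgt(th,sgn,back=0.):
    # th: bar angle about ez from ex (up slope); sgn of tool y vs c
    ez=np.array([-.5,0,.8660254]);ex=np.array([.8660254,0,.5]);ey=np.array([0,1.,0])
    a=np.load('rot.npy')[:3]
    b=np.cos(th)*ex+np.sin(th)*ey;c=np.cross(ez,b)*sgn
    return a+(.0483+back)*ez,R.from_matrix(np.array([-ez,c,np.cross(-ez,c)]).T)
def path(q,P,Rt,N):
    p,r=fk(q);rv=(Rt*r.inv()).as_rotvec()
    for k in range(1,N+1):
        q,m=step(q,p+(P-p)*k/N,R.from_rotvec(rv*k/N)*r)
    return q,m
if __name__=='__main__':
    q0=np.array(manip.get_obs()['q'])
    for s in (1,-1):
        P,Rt=tgt(-.346,s,.12);p,r=fk(q0);rv=(Rt*r.inv()).as_rotvec();print('s',s,'rv',rv,P)
        q,m=path(q0,P,Rt,25);print('pre',q,m)
        q,m=path(q,*tgt(-.346,s,0),12);print('grip',q,m)
        for d in (1,-1):
            qq=q
            for k in range(1,60):
                qq,m=step(qq,*tgt(-.346+d*k*.1,s))
                if m>1e-3: break
                if k%6==0: print(d*k*.1,qq)
            print('stop',d*k*.1,qq,m)
E
python3 sim.py
```

```text
s 1 rv [ 0.0845608  -0.51760136 -0.3335191 ] [0.54554251 0.08558412 0.23361534]
pre [ 0.36568945  0.73754648 -1.17331473  2.25912829  1.67273841  0.91164993
 -0.71023779] 3.3311719780335744e-07
grip [ 0.30796644  0.99273818 -1.06148589  2.17785041  1.9226298   0.9935875
 -0.77556234] 1.2605568548643604e-07
0.6000000000000001 [ 0.25294234  0.9356183  -0.93784782  2.18044668  1.95316497  0.88772154
 -0.23883389]
1.2000000000000002 [ 0.18408225  0.88270936 -0.79985331  2.18372029  1.99860908  0.78003275
  0.28331033]
1.8 [ 0.09983144  0.83631324 -0.64554785  2.18784814  2.06686532  0.67193562
  0.7829324 ]
2.4000000000000004 [ 1.05248659e-03  7.99686932e-01 -4.76214457e-01  2.19288220e+00
  2.16987290e+00  5.67556315e-01  1.24862115e+00]
3.0 [-0.10568091  0.77621348 -0.30077387  2.19851538  2.32015371  0.4756164
  1.66927305]
3.6 [-0.2087717   0.76669572 -0.13452213  2.20408083  2.51942987  0.4066957
  2.0448204 ]
4.2 [-0.30081776  0.76834633  0.01386504  2.20909253  2.75389283  0.36534159
  2.3892754 ]
stop 4.800000000000001 [-0.39970756  0.78112693  0.17576936  2.21439094  3.0603348  
[... 422 characters left out ...]
42  1.39957213
 -2.66      ] 0.032383919003270485
s -1 rv [-0.72882978 -0.1312538   2.71514002] [0.54554251 0.08558412 0.23361534]
pre [ 0.45397353  0.91261117 -1.47        2.25481534  1.63883941  1.20917216
  2.48801726] 0.0006341084034154698
grip [ 0.39597013  1.13978429 -1.31637226  2.17311951  1.88529755  1.24032434
  2.48600701] 8.920368764592099e-08
stop 0.2 [ 0.38387988  1.11230774 -1.27344593  2.17368635  1.88916836  1.19606993
  2.66      ] 0.0070796351034028895
-0.6000000000000001 [ 0.41806868  1.20350562 -1.41054003  2.17214945  1.88005513  1.34090739
  1.9282432 ]
stop -1.1 [ 0.42882699  1.24656484 -1.47        2.1717643   1.87906145  1.4076734
  1.45512897] 0.0014669886457899523
```

```bash
python3 -m crank '0.05 0.006 0 0 0.014 -0.086 -0.056;0.05 0.013 -0.001 0 0.028 -0.173 -0.111;0.05 0.019 -0.001 -0.002 0.042 -0.259 -0.167;0.05 0.026 -0.002 -0.003 0.056 -0.345 -0.222;0.05 0.032 -0.002 -0.005 0.07 -0.431 -0.278;0.05 0.0386 -0.002 -0.006 0.0846 -0.5176 -0.3335;0.05 0.0386 -0.002 -0.006 0.0846 -0.5176 -0.3335;0.05 0.0386 -0.002 -0.006 0.0846 -0.5176 -0.3335' 25; cat > err.py <<'E'
from sim import *
import sys
o=manip.get_obs();th=float(sys.argv[1]);back=float(sys.argv[2])
P,Rt=tgt(th,1,back)
print('dP',P-o['ee_pos'],'rv',(Rt*rot(o['eef_rot']).inv()).as_rotvec())
print('q',np.array(o['q']),'F',o['contact_force'],'M',o['wrist_torque'],'g',o['grip_width'])
E
python3 err.py -.346 .12; python3 -c "
from h import *
cap('wrist','w6.png')"
```

```text
time_s: 9.83
ee_pos: [0.5415, 0.0832, 0.2258]
eef_rot: [0.852, 0.147, 0.495, -0.085]
contact_force: [-0.5, 0.5, -0.9]
grip_width: 0.565
dP [0.00401358 0.00238403 0.00779445] rv [ 0.00146534 -0.00476705 -0.00359509]
q [ 0.35180103  0.73611198 -1.13979116  2.27548051  1.69933265  0.89125249
 -0.73694412] F [-0.51348363  0.52505938 -0.89961646] M [0.04215836 0.32265755 0.03948694] g 0.5649374379853159
```

View pics/w6.png

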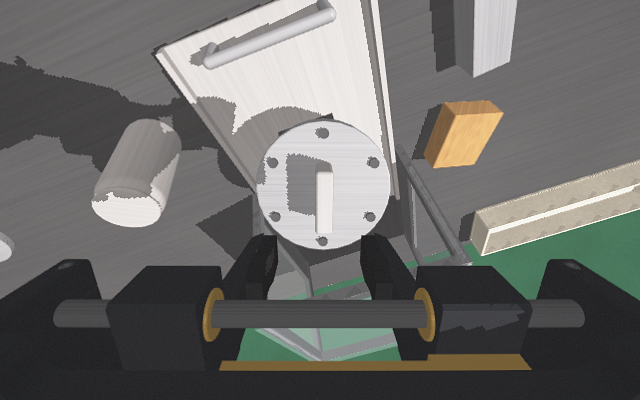

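The wrist camera shows the bar upright at (324,203), square between the open fingers, with the six holes around (323,185). I'll check the model against this view before descending.

```bash
python3 - <<'E'
from rotor import *
x=np.load('rot.npy');c=load('w6.png')
for al in (-.346,):
    b=np.cos(al)*ex+np.sin(al)*ey; cc=np.cross(ez,b)
    print(proj(c,np.array([x[:3]+.082*ez+i*.03*b+j*.008*cc for i,j in [(1,1),(1,-1),(-1,-1),(-1,1)]])))
print(proj(c,holes(x,0)), proj(c,x[:3]+.04*ez))
img=cv2.resize(c['frame'][100:260,240:400,::-1],None,fx=3.5,fy=3.5,interpolation=cv2.INTER_CUBIC);cv2.imwrite('pics/w6z.png',img)
E
```

```text
[[331.0280679  237.72647226]
 [313.59426932 237.65005801]
 [313.47930681 174.21297235]
 [332.33190215 174.295921  ]]
[[369.04353273 218.34112002]
 [372.63410322 164.92243822]
 [322.57312972 135.23091434]
 [272.0215124  164.50419329]
 [274.72245783 217.94846343]
 [321.68054575 242.43151029]] [[322.09896657 192.29090733]]
```

View pics/w6z.png

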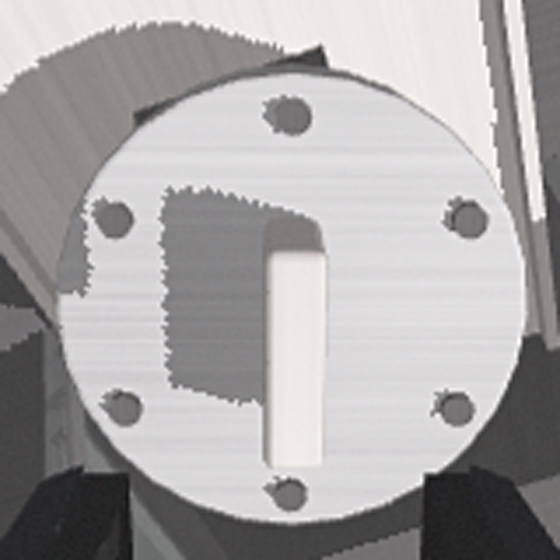

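```bash
python3 - <<'E'
from sim import *
c=load('w6.png');A=rot(c['orientation']).as_matrix();print(A[:,0]*.0013,A[:,1]*-.0013)
P,Rt=tgt(-.346,1,0);o=manip.get_obs();print(P-o['ee_pos'])
E
```

```text
[0.00037844 0.00122476 0.0002162 ] [-0.00079858  0.00041254 -0.00093919]
[ 0.06327193  0.00234487 -0.09666894]
```

```bash
python3 -m crank '0.05 0 0 0 0 0 0;0.05 0 0 0 0 0 0'; python3 err.py -.346 .12
```

```text
time_s: 10.05
ee_pos: [0.5444, 0.0834, 0.2282]
eef_rot: [0.853, 0.149, 0.493, -0.086]
contact_force: [0.0, -0.1, -0.5]
grip_width: 0.568
dP [0.0011295  0.00216283 0.00541556] rv [-0.0005783  -0.00150277 -0.00023775]
q [ 0.35447026  0.73432108 -1.14159947  2.26810333  1.69495259  0.89047804
 -0.73101869] F [ 0.03059045 -0.11129003 -0.46314486] M [0.05452947 0.30666661 0.01002008] g 0.5682256813362829
```

```bash
python3 -m crank '0.05 0.006 0.004 -0.006 0 0 0;0.05 0.014 0.004 -0.02 0 0 0;0.05 0.024 0.004 -0.037 0 0 0;0.05 0.034 0.004 -0.054 0 0 0;0.05 0.044 0.004 -0.07 0 0 0;0.05 0.044 0.004 -0.07 0 0 0;0.05 0.044 0.004 -0.07 0 0 0'; python3 err.py -.346 .0
```

```text
time_s: 10.63
ee_pos: [0.5883, 0.0877, 0.1577]
eef_rot: [0.853, 0.15, 0.493, -0.086]
contact_force: [-1.5, 0.5, 0.5]
grip_width: 0.568
dP [ 0.01726672 -0.00210212 -0.02801479] rv [-0.0011322  -0.00179972  0.00034289]
q [ 0.30366903  0.91517052 -1.06534828  2.20883398  1.86612156  0.95740054
 -0.78496326] F [-1.53492983  0.54936054  0.45946041] M [0.03190462 0.35736188 0.0239285 ] g 0.5684449169983558
```

```bash
python3 -m crank '0.05 0.009 -0.0005 -0.015 0 0 0;0.05 0.0165 -0.0005 -0.028 0 0 0;0.05 0.0165 -0.0005 -0.028 0 0 0;0.05 0.0165 -0.0005 -0.028 0 0 0'; python3 err.py -.346 .0; python3 -m crank '0 0 0 0 0 0 0;0 0 0 0 0 0 0;0 0 0 0 0 0 0;0 0 0 0 0 0 0;0 0 0 0 0 0 0' 35;  python3 err.py -.346 .0; python3 -c "
from h import *
cap('wrist','w7.png')"
```

```text
time_s: 10.97
ee_pos: [0.6045, 0.0875, 0.1313]
eef_rot: [0.853, 0.149, 0.493, -0.085]
contact_force: [0.3, 0.9, 0.4]
grip_width: 0.565
dP [ 0.00103611 -0.00191901 -0.00164056] rv [-0.0011348   0.00019742 -0.00096739]
q [ 0.29522162  0.97777932 -1.03955702  2.17943378  1.9243675   0.97224351
 -0.7890358 ] F [0.28270352 0.85928664 0.42178759] M [ 0.01321167  0.29236509 -0.02783854] g 0.5653732268137008
time_s: 11.38
ee_pos: [0.6048, 0.087, 0.1312]
eef_rot: [0.853, 0.149, 0.492, -0.086]
contact_force: [-5.0, -7.7, 2.9]
grip_width: 0.215
dP [ 0.00078515 -0.00141307 -0.00147141] rv [-9.71779756e-05  7.85716036e-04 -4.64402689e-04]
q [ 0.29512119  0.97802973 -1.03867602  2.17939771  1.92526794  0.97304945
 -0.78940485] F [-5.00651596 -7.73565158  2.94761696] M [-1.77024931  1.0510101  -1.05389684] g 0.21451202296571592
```

View pics/w7.png

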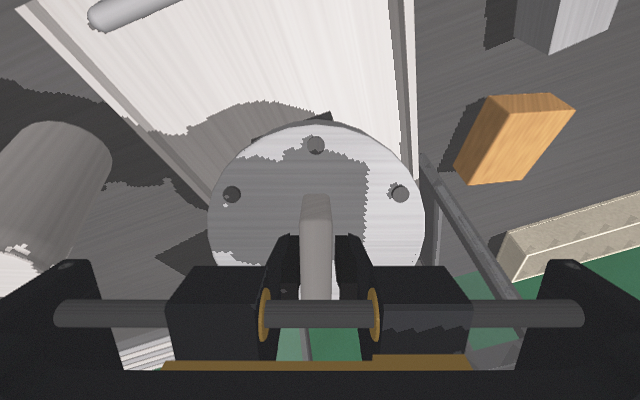

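```bash
python3 -m crank '0 0 0 0 0 0 0;0 -0.0005 -0.001 0 0 0 0;0 -0.0008 -0.0015 0.0003 0 0 0;0 -0.0008 -0.0015 0.0003 0 0 0;0 -0.0008 -0.0015 0.0003 0 0 0;0 -0.0008 -0.0015 0.0003 0 0 0' 35;  python3 err.py -.346 .0
```

```text
time_s: 11.93
ee_pos: [0.6043, 0.0856, 0.1308]
eef_rot: [0.853, 0.149, 0.492, -0.086]
contact_force: [2.9, -1.0, -2.7]
grip_width: 0.179
dP [ 1.23680724e-03 -4.53557430e-05 -1.14008338e-03] rv [-0.00063428  0.00040839 -0.00019566]
q [ 0.29807118  0.97829912 -1.03856934  2.18130279  1.92733856  0.97200815
 -0.78994563] F [ 2.88625745 -1.01328543 -2.66676928] M [-0.32959857  0.19793238 -0.17855981] g 0.17940019733945214
```

```bash
cat > log.py <<'E'
from h import *
import sys,json
o=manip.get_obs();ez=np.array([-.5,0,.8660254]);ex=np.array([.8660254,0,.5]);ey=np.array([0,1.,0])
M=rot(o['eef_rot']).as_matrix();c=M[:,1];b=np.cross(c,ez);th=np.arctan2(b@ey,b@ex)
F=np.array(o['contact_force']);W=np.array(o['wrist_torque'])
tilt=np.degrees(np.arccos(-M[:,0]@ez))
print('t%.2f th %.3f Mz %.3f'%(o['time_s'],th,W@ez),'F',np.round(F,1),'M',np.round(W,2),'p',np.round(o['ee_pos'],4),'tilt %.1f'%tilt,'q',np.round(o['q'],2),'g',round(o['grip_width'],3),'w',round(o['joint_velocities'][6],2))
open('log.txt','a').write(json.dumps([sys.argv[1],o['time_s'],th,float(W@ez),list(F),list(W),list(map(float,o['ee_pos']))])+'\n')
E
python3 log.py rest
for i in 1 2; do :; done
python3 -m crank '0 0 0 0 -0.04 0 0.0693;0 0 0 0 -0.08 0 0.1386;0 0 0 0 -0.12 0 0.2078;0 0 0 0 -0.16 0 0.2771;0 0 0 0 -0.2 0 0.3464' 35 >/dev/null; python3 log.py +
python3 -m crank '0 0 0 0 -0.04 0 0.0693;0 0 0 0 -0.08 0 0.1386;0 0 0 0 -0.12 0 0.2078;0 0 0 0 -0.16 0 0.2771;0 0 0 0 -0.2 0 0.3464' 35 >/dev/null; python3 log.py +
```

```text
t11.93 th -0.346 Mz 0.010 F [ 2.9 -1.  -2.7] M [-0.33  0.2  -0.18] p [0.6043 0.0856 0.1308] tilt 0.0 q [ 0.3   0.98 -1.04  2.18  1.93  0.97 -0.79] g 0.179 w -0.0
t12.35 th 0.057 Mz -0.230 F [ 4.7  1.3 -4.1] M [ 0.14  0.09 -0.19] p [0.6044 0.0863 0.1309] tilt 0.1 q [ 0.26  0.94 -0.96  2.18  1.95  0.9  -0.43] g 0.177 w 0.85
t12.77 th 0.458 Mz -0.220 F [ 4.5  2.1 -5.7] M [ 0.26  0.17 -0.1 ] p [0.6042 0.087  0.1308] tilt 0.2 q [ 0.22  0.9  -0.87  2.18  1.97  0.83 -0.08] g 0.175 w 0.83
```

```bash

python3 -m crank '0 0 0 0 -0.04 0 0.0693;0 0 0 0 -0.08 0 0.1386;0 0 0 0 -0.12 0 0.2078;0 0 0 0 -0.16 0 0.2771;0 0 0 0 -0.2 0 0.3464' 35 >/dev/null; python3 log.py +
python3 -m crank '0 0 0 0 -0.04 0 0.0693;0 0 0 0 -0.08 0 0.1386;0 0 0 0 -0.12 0 0.2078;0 0 0 0 -0.16 0 0.2771;0 0 0 0 -0.2 0 0.3464' 35 >/dev/null; python3 log.py +
python3 -m crank '0 0 0 0 -0.04 0 0.0693;0 0 0 0 -0.08 0 0.1386;0 0 0 0 -0.12 0 0.2078;0 0 0 0 -0.16 0 0.2771;0 0 0 0 -0.2 0 0.3464' 35 >/dev/null; python3 log.py +
python3 -m crank '0 0 0 0 -0.04 0 0.0693;0 0 0 0 -0.08 0 0.1386;0 0 0 0 -0.12 0 0.2078;0 0 0 0 -0.16 0 0.2771;0 0 0 0 -0.2 0 0.3464' 35 >/dev/null; python3 log.py +
```

```text
t13.18 th 0.858 Mz -0.114 F [ 2.6  3.3 -6.8] M [0.35 0.31 0.07] p [0.6038 0.0876 0.1306] tilt 0.3 q [ 0.17  0.87 -0.77  2.19  2.01  0.75  0.27] g 0.181 w 0.81
t13.60 th 1.259 Mz -0.153 F [ 2.4  3.1 -7.7] M [0.4  0.46 0.06] p [0.6033 0.088  0.1303] tilt 0.3 q [ 0.11  0.84 -0.67  2.19  2.05  0.68  0.6 ] g 0.179 w 0.78
t14.02 th 1.659 Mz -0.079 F [ 2.1  2.9 -7.7] M [0.38 0.66 0.13] p [0.6026 0.088  0.1299] tilt 0.4 q [ 0.05  0.81 -0.56  2.19  2.11  0.61  0.92] g 0.175 w 0.74
t14.43 th 2.060 Mz -0.132 F [ 1.6  2.  -8.5] M [0.3  0.83 0.02] p [0.6021 0.0878 0.1296] tilt 0.4 q [-0.02  0.79 -0.44  2.2   2.19  0.54  1.22] g 0.179 w 0.7
```

```bash

python3 -m crank '0 0 0 0 -0.04 0 0.0693;0 0 0 0 -0.08 0 0.1386;0 0 0 0 -0.12 0 0.2078;0 0 0 0 -0.16 0 0.2771;0 0 0 0 -0.2 0 0.3464' 35 >/dev/null; python3 log.py +
python3 -m crank '0 0 0 0 -0.04 0 0.0693;0 0 0 0 -0.08 0 0.1386;0 0 0 0 -0.12 0 0.2078;0 0 0 0 -0.16 0 0.2771;0 0 0 0 -0.2 0 0.3464' 35 >/dev/null; python3 log.py +
python3 -m crank '0 0 0 0 -0.04 0 0.0693;0 0 0 0 -0.08 0 0.1386;0 0 0 0 -0.12 0 0.2078;0 0 0 0 -0.16 0 0.2771;0 0 0 0 -0.2 0 0.3464' 35 >/dev/null; python3 log.py +
python3 -m crank '0 0 0 0 -0.04 0 0.0693;0 0 0 0 -0.08 0 0.1386;0 0 0 0 -0.12 0 0.2078;0 0 0 0 -0.16 0 0.2771;0 0 0 0 -0.2 0 0.3464' 35 >/dev/null; python3 log.py +
```

```text
t14.85 th 2.459 Mz -0.121 F [ 0.7  0.9 -8.2] M [ 0.13  1.   -0.07] p [0.6015 0.0874 0.1293] tilt 0.4 q [-0.09  0.78 -0.33  2.2   2.29  0.48  1.5 ] g 0.179 w 0.64
t15.27 th 2.859 Mz -0.145 F [ 0.9  0.6 -7.6] M [-0.16  1.   -0.26] p [0.6012 0.0867 0.1291] tilt 0.4 q [-0.16  0.77 -0.21  2.21  2.42  0.43  1.76] g 0.175 w 0.6
t15.68 th -3.025 Mz -0.121 F [-0.7 -1.  -7.3] M [-0.36  0.96 -0.34] p [0.6012 0.086  0.1291] tilt 0.4 q [-0.23  0.76 -0.1   2.21  2.56  0.39  2.  ] g 0.177 w 0.56
t16.10 th -2.626 Mz -0.177 F [-0.2 -2.7 -7.3] M [-0.53  0.77 -0.51] p [0.6014 0.0853 0.1292] tilt 0.3 q [-0.29  0.77 -0.01  2.21  2.72  0.37  2.23] g 0.177 w 0.54
```

```bash
cat > fitm.py <<'E'
import json,numpy as np
from scipy.optimize import least_squares
L=[json.loads(l) for l in open('log.txt')]
L=[l for l in L if l[0] in '+-']
d=np.array([1 if l[0]=='+' else -1 for l in L]);th=np.array([l[2] for l in L]);m=np.array([l[3] for l in L])
for nm,sel,b in [('all',d!=0,1),('all no bias',d!=0,0),('+',d>0,0),('-',d<0,0)]:
    if sel.sum()<5: continue
    X=np.c_[-d[sel],np.sin(th[sel]),np.cos(th[sel])]
    if b and (d<0).any(): X=np.c_[X,np.ones(sel.sum())]
    s,_,_,_=np.linalg.lstsq(X,m[sel],rcond=None);r=m[sel]-X@s
    # M=A sin(th+dl): sin coef=A cos dl, cos coef=A sin dl ; beta=th+dl ; want beta=pi
    A=np.hypot(s[1],s[2]);dl=np.arctan2(s[2],s[1]);sg=r.std(ddof=X.shape[1])
    print(nm,'f %.3f A %.3f dl %.3f -> th_target %.3f (mod 2pi) rms %.3f, sd_ang %.2f'%(s[0],A,dl,(np.pi-dl+np.pi)%(2*np.pi)-np.pi,sg,sg*np.sqrt(2/sel.sum())/A),s[3:])
E
python3 fitm.py
python3 -m crank '0 0 0 0 0.04 0 -0.0693;0 0 0 0 0.08 0 -0.1386;0 0 0 0 0.12 0 -0.2078;0 0 0 0 0.16 0 -0.2771;0 0 0 0 0.2 0 -0.3464' 35 >/dev/null; python3 log.py -
python3 -m crank '0 0 0 0 0.04 0 -0.0693;0 0 0 0 0.08 0 -0.1386;0 0 0 0 0.12 0 -0.2078;0 0 0 0 0.16 0 -0.2771' 35 >/dev/null; python3 log.py -
python3 -m crank '0 0 0 0 0.04 0 -0.0693;0 0 0 0 0.08 0 -0.1386;0 0 0 0 0.12 0 -0.2078;0 0 0 0 0.16 0 -0.2771' 35 >/dev/null; python3 log.py -
python3 -m crank '0 0 0 0 0.04 0 -0.0693;0 0 0 0 0.08 0 -0.1386;0 0 0 0 0.12 0 -0.2078;0 0 0 0 0.16 0 -0.2771' 35 >/dev/null; python3 log.py -
python3 -m crank '0 0 0 0 0.04 0 -0.0693;0 0 0 0 0.08 0 -0.1386;0 0 0 0 0.12 0 -0.2078;0 0 0 0 0.16 0 -0.2771' 35 >/dev/null; python3 log.py -
python3 -m crank '0 0 0 0 0.04 0 -0.0693;0 0 0 0 0.08 0 -0.1386;0 0 0 0 0.12 0 -0.2078;0 0 0 0 0.16 0 -0.2771' 35 >/dev/null; python3 log.py -
python3 fitm.py
```

```text
all f 0.183 A 0.078 dl -0.572 -> th_target -2.570 (mod 2pi) rms 0.031, sd_ang 0.18 []
all no bias f 0.183 A 0.078 dl -0.572 -> th_target -2.570 (mod 2pi) rms 0.031, sd_ang 0.18 []
+ f 0.183 A 0.078 dl -0.572 -> th_target -2.570 (mod 2pi) rms 0.031, sd_ang 0.18 []
t16.52 th -3.032 Mz 0.200 F [ 1.  -0.6 -7. ] M [-0.48  1.   -0.05] p [0.6012 0.086  0.1291] tilt 0.4 q [-0.23  0.76 -0.11  2.21  2.56  0.4   2.  ] g 0.177 w -0.55
t16.85 th 2.932 Mz 0.249 F [ 0.7  0.2 -8.2] M [-0.34  0.94  0.09] p [0.6013 0.0865 0.1291] tilt 0.4 q [-0.18  0.77 -0.19  2.21  2.44  0.43  1.81] g 0.178 w -0.58
t17.18 th 2.613 Mz 0.242 F [ 0.9  0.6 -8.9] M [-0.17  0.95  0.18] p [0.6014 0.0871 0.1292] tilt 0.4 q [-0.12  0.77 -0.28  2.2   2.34  0.46  1.61] g 0.178 w -0.61
t17.52 th 2.293 Mz 0.206 F [ 1.1  1.1 -8. ] M [-0.    0.86  0.24] p [0.6017 0.0876 0.1294] tilt 0.4 q [-0.06  0.78 -0.38  2.2   2.25  0.51  1.39] g 0.175 w -0.65
t17.85 th 1.973 Mz 0.267 F [ 1.9  1.7 -9.2] M [0.1  0.73 0.36] p [0.6021 0.0879 0.1296] tilt 0.4 q [-0.    0.8  -0.47  2.2   2.17  0.56  1.16] g 0.181 w -0.7
t18.18 th 1.653 Mz 0.252 F [ 3.5  2.8 -7.8] M [0.18 0.61 0.4 ] p [0.6026 0.088  0.1299] tilt 0.4 q [ 0.05  0.82 -0.57  2.19  2.11  0.62  0.92] g 0.177 w -0.73
all f 0.178 A 0.077 dl -0.564 -> th_target -2.578 (mod 2pi) rms 0.028, sd_ang 0.13 [-0.00461403]
all no bias f 0.180 A 0.071 dl -0.567 -> th_target -2.574 (mod 2pi) rms 0.027, sd_ang 0.13 []
+ f 0.183 A 0.078 dl -0.572 -> th_target -2.570 (mod 2pi) rms 0.031, sd_ang 0.18 []
- f 0.222 A 0.031 dl 0.141 -> th_target 3.001 (mod 2pi) rms 0.029, sd_ang 0.55 []
```

```bash

python3 -m crank '0 0 0 0 0.04 0 -0.0693;0 0 0 0 0.08 0 -0.1386;0 0 0 0 0.12 0 -0.2078' 35 >/dev/null; python3 log.py -
python3 -m crank '0 0 0 0 0.04 0 -0.0693;0 0 0 0 0.08 0 -0.1386;0 0 0 0 0.12 0 -0.2078' 35 >/dev/null; python3 log.py -
python3 -m crank '0 0 0 0 0.04 0 -0.0693;0 0 0 0 0.08 0 -0.1386;0 0 0 0 0.12 0 -0.2078' 35 >/dev/null; python3 log.py -
python3 -m crank '0 0 0 0 0.04 0 -0.0693;0 0 0 0 0.08 0 -0.1386;0 0 0 0 0.12 0 -0.2078' 35 >/dev/null; python3 log.py -
python3 -m crank '0 0 0 0 0.04 0 -0.0693;0 0 0 0 0.08 0 -0.1386;0 0 0 0 0.12 0 -0.2078' 35 >/dev/null; python3 log.py -
python3 -m crank '0 0 0 0 0.04 0 -0.0693;0 0 0 0 0.08 0 -0.1386;0 0 0 0 0.12 0 -0.2078' 35 >/dev/null; python3 log.py -
python3 -m crank '0 0 0 0 0.04 0 -0.0693;0 0 0 0 0.08 0 -0.1386;0 0 0 0 0.12 0 -0.2078' 35 >/dev/null; python3 log.py -
python3 -m crank '0 0 0 0 0.04 0 -0.0693;0 0 0 0 0.08 0 -0.1386;0 0 0 0 0.12 0 -0.2078' 35 >/dev/null; python3 log.py -
python3 -m crank '0 0 0 0 0.04 0 -0.0693;0 0 0 0 0.08 0 -0.1386;0 0 0 0 0.12 0 -0.2078' 35 >/dev/null; python3 log.py -
python3 fitm.py
```

```text
t18.43 th 1.413 Mz 0.205 F [ 3.5  2.8 -9.4] M [0.2  0.44 0.35] p [0.603  0.0881 0.1301] tilt 0.3 q [ 0.09  0.83 -0.64  2.19  2.07  0.66  0.73] g 0.177 w -0.76
t18.68 th 1.173 Mz 0.184 F [ 4.4  2.8 -8.2] M [0.19 0.31 0.32] p [0.6034 0.0879 0.1303] tilt 0.3 q [ 0.13  0.85 -0.7   2.19  2.04  0.71  0.54] g 0.174 w -0.78
t18.93 th 0.932 Mz 0.190 F [ 4.2  2.6 -7.5] M [0.21 0.26 0.34] p [0.6037 0.0877 0.1305] tilt 0.3 q [ 0.16  0.87 -0.76  2.19  2.01  0.75  0.34] g 0.182 w -0.8
t19.18 th 0.692 Mz 0.161 F [ 4.1  2.4 -7.7] M [0.13 0.21 0.26] p [0.604  0.0875 0.1307] tilt 0.2 q [ 0.19  0.89 -0.82  2.19  1.99  0.79  0.13] g 0.179 w -0.81
t19.43 th 0.451 Mz 0.150 F [ 4.5  1.9 -7.3] M [-0.06  0.11  0.14] p [0.6042 0.0871 0.1308] tilt 0.2 q [ 0.22  0.91 -0.88  2.18  1.97  0.84 -0.08] g 0.176 w -0.83
t19.68 th 0.211 Mz 0.114 F [ 3.6  0.3 -5.7] M [-0.12  0.15  0.06] p [0.6043 0.0866 0.1309] tilt 0.2 q [ 0.25  0.93 -0.93  2.18  1.95  0.88 -0.29] g 0.174 w -0.84
t19.93 th -0.029 Mz 0.131 F [ 4.5  0.5 -4.2] M [-0.19  0.13  0.04] p [0.6044 0.0862 0.1309] tilt 0.1 q [ 0.27  0.95 -0.99  2.18  1.94  0.93 -0.5 ] g 0.176 w -0.85
t20.18 th -0.269 Mz 0.102 F [ 3.1  0.2 -4.1] M [-0.32  0.18 -0.06] p [0.6043 0.0858 0.1309] tilt 0.1 q [ 0.3   0.98 -1.04  2.18  1.93  0.97 -0.72] g 0.181 w -0.86
t20.43 th -0.510 Mz 0.144 F [ 2.9 -0.6 -3.2] M [-0.42  0.25 -0.08] p [0.6042 0.0854 0.1308] tilt 0.0 q [ 0.32  1.   -1.08  2.18  1.92  1.01 -0.93] g 0.179 w -0.86
all f 0.175 A 0.070 dl -0.682 -> th_target -2.460 (mod 2pi) rms 0.025, sd_ang 0.10 [-0.00407564]
all no bias f 0.174 A 0.067 dl -0.723 -> th_target -2.419 (mod 2pi) rms 0.025, sd_ang 0.10 []
+ f 0.183 A 0.078 dl -0.572 -> th_target -2.570 (mod 2pi) rms 0.031, sd_ang 0.18 []
- f 0.176 A 0.066 dl -0.825 -> th_target -2.316 (mod 2pi) rms 0.022, sd_ang 0.12 []
```

```bash

python3 -m crank '0 0 0 0 0.04 0 -0.0693;0 0 0 0 0.08 0 -0.1386;0 0 0 0 0.12 0 -0.2078' 35 >/dev/null; python3 log.py -
python3 -m crank '0 0 0 0 0.04 0 -0.0693;0 0 0 0 0.08 0 -0.1386;0 0 0 0 0.12 0 -0.2078' 35 >/dev/null; python3 log.py -
python3 -m crank '0 0 0 0 0.04 0 -0.0693;0 0 0 0 0.08 0 -0.1386;0 0 0 0 0.12 0 -0.2078' 35 >/dev/null; python3 log.py -
python3 -m crank '0 0 0 0 0.04 0 -0.0693;0 0 0 0 0.08 0 -0.1386;0 0 0 0 0.12 0 -0.2078' 35 >/dev/null; python3 log.py -
python3 -m crank '0 0 0 0 0.04 0 -0.0693;0 0 0 0 0.08 0 -0.1386;0 0 0 0 0.12 0 -0.2078' 35 >/dev/null; python3 log.py -
python3 -m crank '0 0 0 0 0.04 0 -0.0693;0 0 0 0 0.08 0 -0.1386;0 0 0 0 0.12 0 -0.2078' 35 >/dev/null; python3 log.py -
python3 fitm.py
```

```text
t20.68 th -0.750 Mz 0.063 F [ 2.  -1.5 -2.5] M [-0.55  0.31 -0.24] p [0.6039 0.085  0.1307] tilt 0.0 q [ 0.33  1.02 -1.13  2.18  1.91  1.05 -1.15] g 0.176 w -0.87
t20.93 th -0.989 Mz 0.056 F [ 1.5 -2.7 -1.6] M [-0.56  0.38 -0.26] p [0.6037 0.0847 0.1305] tilt 0.1 q [ 0.35  1.05 -1.17  2.18  1.9   1.1  -1.37] g 0.179 w -0.87
t21.18 th -1.229 Mz -0.008 F [ 0.4 -2.2 -3. ] M [-0.59  0.53 -0.35] p [0.6033 0.0845 0.1303] tilt 0.1 q [ 0.37  1.07 -1.21  2.18  1.9   1.14 -1.59] g 0.177 w -0.87
t21.43 th -1.469 Mz 0.059 F [ 0.4 -3.3 -2.9] M [-0.63  0.62 -0.3 ] p [0.603  0.0844 0.1301] tilt 0.2 q [ 0.38  1.1  -1.25  2.18  1.89  1.18 -1.81] g 0.179 w -0.88
t21.68 th -1.708 Mz 0.049 F [-1.9 -3.8 -1.5] M [-0.63  0.81 -0.3 ] p [0.6026 0.0844 0.1299] tilt 0.2 q [ 0.39  1.12 -1.29  2.18  1.88  1.22 -2.03] g 0.181 w -0.88
t21.93 th -1.948 Mz 0.085 F [-2.3 -3.  -3.6] M [-0.64  1.02 -0.27] p [0.6022 0.0845 0.1297] tilt 0.2 q [ 0.4   1.15 -1.33  2.18  1.88  1.26 -2.26] g 0.177 w -0.88
all f 0.171 A 0.093 dl -0.492 -> th_target -2.649 (mod 2pi) rms 0.030, sd_ang 0.08 [-0.01969182]
all no bias f 0.163 A 0.086 dl -0.550 -> th_target -2.591 (mod 2pi) rms 0.030, sd_ang 0.09 []
+ f 0.183 A 0.078 dl -0.572 -> th_target -2.570 (mod 2pi) rms 0.031, sd_ang 0.18 []
- f 0.151 A 0.096 dl -0.464 -> th_target -2.677 (mod 2pi) rms 0.030, sd_ang 0.10 []
```

```bash

python3 -m crank '0 0 0 0 -0.04 0 0.0693;0 0 0 0 -0.08 0 0.1386;0 0 0 0 -0.12 0 0.2078' 35 >/dev/null; python3 log.py +
python3 -m crank '0 0 0 0 -0.04 0 0.0693;0 0 0 0 -0.08 0 0.1386;0 0 0 0 -0.12 0 0.2078' 35 >/dev/null; python3 log.py +
python3 -m crank '0 0 0 0 -0.04 0 0.0693;0 0 0 0 -0.08 0 0.1386;0 0 0 0 -0.12 0 0.2078' 35 >/dev/null; python3 log.py +
python3 -m crank '0 0 0 0 -0.04 0 0.0693;0 0 0 0 -0.08 0 0.1386;0 0 0 0 -0.12 0 0.2078' 35 >/dev/null; python3 log.py +
python3 -m crank '0 0 0 0 -0.04 0 0.0693;0 0 0 0 -0.08 0 0.1386;0 0 0 0 -0.12 0 0.2078' 35 >/dev/null; python3 log.py +
python3 -m crank '0 0 0 0 -0.04 0 0.0693;0 0 0 0 -0.08 0 0.1386;0 0 0 0 -0.12 0 0.2078' 35 >/dev/null; python3 log.py +
python3 -m crank '0 0 0 0 -0.04 0 0.0693;0 0 0 0 -0.08 0 0.1386;0 0 0 0 -0.12 0 0.2078' 35 >/dev/null; python3 log.py +
python3 -m crank '0 0 0 0 -0.04 0 0.0693;0 0 0 0 -0.08 0 0.1386;0 0 0 0 -0.12 0 0.2078' 35 >/dev/null; python3 log.py +
python3 -m crank '0 0 0 0 -0.04 0 0.0693;0 0 0 0 -0.08 0 0.1386;0 0 0 0 -0.12 0 0.2078' 35 >/dev/null; python3 log.py +
python3 -m crank '0 0 0 0 -0.04 0 0.0693;0 0 0 0 -0.08 0 0.1386;0 0 0 0 -0.12 0 0.2078' 35 >/dev/null; python3 log.py +
python3 -m crank '0 0 0 0 -0.04 0 0.0693;0 0 0 0 -0.08 0 0.1386;0 0 0 0 -0.12 0 0.2078' 35 >/dev/null; python3 log.py +
python3 -m crank '0 0 0 0 -0.04 0 0.0693;0 0 0 0 -0.08 0 0.1386;0 0 0 0 -0.12 0 0.2078' 35 >/dev/null; python3 log.py +
python3 fitm.py
```

```text
t22.18 th -1.702 Mz -0.266 F [-1.4 -2.5 -2.2] M [-0.5   0.68 -0.6 ] p [0.6027 0.0844 0.1299] tilt 0.2 q [ 0.39  1.12 -1.29  2.18  1.88  1.22 -2.03] g 0.176 w 0.88
t22.43 th -1.462 Mz -0.242 F [-0.3 -3.6 -2.7] M [-0.44  0.56 -0.53] p [0.6031 0.0844 0.1301] tilt 0.2 q [ 0.38  1.1  -1.25  2.18  1.89  1.18 -1.81] g 0.179 w 0.88
t22.68 th -1.222 Mz -0.240 F [ 0.9 -2.1 -2.8] M [-0.39  0.46 -0.5 ] p [0.6035 0.0845 0.1303] tilt 0.1 q [ 0.37  1.07 -1.21  2.18  1.9   1.14 -1.58] g 0.181 w 0.87
t22.93 th -0.983 Mz -0.319 F [ 2.2 -1.8 -3.5] M [-0.29  0.3  -0.54] p [0.6038 0.0847 0.1305] tilt 0.1 q [ 0.35  1.05 -1.17  2.18  1.9   1.1  -1.36] g 0.173 w 0.87
t23.18 th -0.743 Mz -0.312 F [ 2.  -1.5 -2.7] M [-0.22  0.23 -0.49] p [0.6041 0.085  0.1307] tilt 0.0 q [ 0.33  1.02 -1.13  2.18  1.91  1.05 -1.14] g 0.178 w 0.87
t23.43 th -0.503 Mz -0.303 F [ 3.2 -0.7 -3.2] M [-0.11  0.16 -0.41] p [0.6043 0.0853 0.1308] tilt 0.0 q [ 0.32  1.   -1.08  2.18  1.92  1.01 -0.92] g 0.178 w 0.86
t23.68 th -0.263 Mz -0.301 F [ 3.7 -0.6 -4.8] M [-0.06  0.14 -0.38] p [0.6043 0.0858 0.1309] tilt 0.1 q [ 0.3   0.98 -1.04
[... 505 characters left out ...]
 -0.07] g 0.179 w 0.83
t24.68 th 0.698 Mz -0.204 F [ 4.   2.7 -8. ] M [ 0.32  0.2  -0.05] p [0.604  0.0874 0.1307] tilt 0.2 q [ 0.2   0.89 -0.83  2.19  1.99  0.8   0.14] g 0.183 w 0.82
t24.93 th 0.939 Mz -0.156 F [ 4.3  3.1 -7.7] M [0.43 0.35 0.07] p [0.6037 0.0877 0.1305] tilt 0.3 q [ 0.17  0.87 -0.77  2.19  2.01  0.75  0.35] g 0.18 w 0.81
all f 0.175 A 0.096 dl -0.571 -> th_target -2.571 (mod 2pi) rms 0.030, sd_ang 0.07 [-0.0219625]
all no bias f 0.175 A 0.099 dl -0.674 -> th_target -2.468 (mod 2pi) rms 0.030, sd_ang 0.07 []
+ f 0.194 A 0.097 dl -0.662 -> th_target -2.480 (mod 2pi) rms 0.029, sd_ang 0.09 []
- f 0.151 A 0.096 dl -0.464 -> th_target -2.677 (mod 2pi) rms 0.030, sd_ang 0.10 []
```

```bash

python3 -m crank '0 0 0 0 -0.04 0 0.0693;0 0 0 0 -0.08 0 0.1386;0 0 0 0 -0.12 0 0.2078' 35 >/dev/null; python3 log.py +
python3 -m crank '0 0 0 0 -0.04 0 0.0693;0 0 0 0 -0.08 0 0.1386;0 0 0 0 -0.12 0 0.2078' 35 >/dev/null; python3 log.py +
python3 -m crank '0 0 0 0 -0.04 0 0.0693;0 0 0 0 -0.08 0 0.1386;0 0 0 0 -0.12 0 0.2078' 35 >/dev/null; python3 log.py +
python3 -m crank '0 0 0 0 -0.04 0 0.0693;0 0 0 0 -0.08 0 0.1386;0 0 0 0 -0.12 0 0.2078' 35 >/dev/null; python3 log.py +
python3 -m crank '0 0 0 0 -0.04 0 0.0693;0 0 0 0 -0.08 0 0.1386;0 0 0 0 -0.12 0 0.2078' 35 >/dev/null; python3 log.py +
python3 -m crank '0 0 0 0 -0.04 0 0.0693;0 0 0 0 -0.08 0 0.1386;0 0 0 0 -0.12 0 0.2078' 35 >/dev/null; python3 log.py +
python3 -m crank '0 0 0 0 -0.04 0 0.0693;0 0 0 0 -0.08 0 0.1386;0 0 0 0 -0.12 0 0.2078' 35 >/dev/null; python3 log.py +
python3 -m crank '0 0 0 0 -0.04 0 0.0693;0 0 0 0 -0.08 0 0.1386;0 0 0 0 -0.12 0 0.2078' 35 >/dev/null; python3 log.py +
python3 -m crank '0 0 0 0 -0.04 0 0.0693;0 0 0 0 -0.08 0 0.1386;0 0 0 0 -0.12 0 0.2078' 35 >/dev/null; python3 log.py +
python3 -m crank '0 0 0 0 -0.04 0 0.0693;0 0 0 0 -0.08 0 0.1386;0 0 0 0 -0.12 0 0.2078' 35 >/dev/null; python3 log.py +
python3 fitm.py
```

```text
t25.18 th 1.179 Mz -0.112 F [ 3.6  3.4 -7.7] M [0.41 0.44 0.1 ] p [0.6034 0.0879 0.1303] tilt 0.3 q [ 0.13  0.85 -0.71  2.19  2.03  0.71  0.55] g 0.176 w 0.79
t25.43 th 1.419 Mz -0.075 F [ 2.3  3.5 -7.8] M [0.37 0.57 0.13] p [0.603  0.0881 0.1301] tilt 0.3 q [ 0.1   0.83 -0.65  2.19  2.07  0.67  0.75] g 0.174 w 0.77
t25.68 th 1.660 Mz -0.107 F [ 2.6  1.9 -9.3] M [0.39 0.66 0.1 ] p [0.6027 0.0881 0.1299] tilt 0.4 q [ 0.06  0.82 -0.58  2.19  2.1   0.62  0.94] g 0.177 w 0.75
t25.93 th 1.900 Mz -0.048 F [ 1.9  3.1 -8.5] M [0.29 0.76 0.11] p [0.6022 0.088  0.1297] tilt 0.4 q [ 0.02  0.8  -0.51  2.2   2.14  0.58  1.12] g 0.182 w 0.72
t26.18 th 2.140 Mz -0.131 F [ 0.5  2.5 -8.7] M [0.28 0.85 0.01] p [0.6019 0.0878 0.1295] tilt 0.4 q [-0.02  0.79 -0.44  2.2   2.19  0.54  1.3 ] g 0.181 w 0.69
t26.43 th 2.379 Mz -0.072 F [ 0.8  0.9 -8.5] M [ 0.11  0.94 -0.02] p [0.6016 0.0875 0.1293] tilt 0.4 q [-0.07  0.78 -0.37  2.2   2.25  0.51  1.47] g 0.176 w 0.66
t26.68 th 2.619 Mz -0.125 F [-0.2  1.4 -8.2] M [ 0.04  1.08 -0.12] p [0.6014 0.0871 0.1292] tilt 0.4 q [-0.11  0.77 -0.3   2.2   2.32  0.47  1.
[... 161 characters left out ...]
79] g 0.179 w 0.6
t27.18 th 3.098 Mz -0.115 F [-0.5  0.2 -7.3] M [-0.31  1.   -0.31] p [0.6012 0.0863 0.1291] tilt 0.4 q [-0.19  0.77 -0.17  2.21  2.47  0.42  1.93] g 0.175 w 0.58
t27.43 th -2.945 Mz -0.160 F [-0.5 -1.1 -7.6] M [-0.39  0.9  -0.41] p [0.6012 0.0858 0.1291] tilt 0.4 q [-0.23  0.76 -0.1   2.21  2.56  0.39  2.08] g 0.179 w 0.56
all f 0.173 A 0.099 dl -0.557 -> th_target -2.585 (mod 2pi) rms 0.029, sd_ang 0.06 [-0.0200001]
all no bias f 0.177 A 0.097 dl -0.631 -> th_target -2.510 (mod 2pi) rms 0.030, sd_ang 0.06 []
+ f 0.193 A 0.102 dl -0.605 -> th_target -2.537 (mod 2pi) rms 0.029, sd_ang 0.07 []
- f 0.151 A 0.096 dl -0.464 -> th_target -2.677 (mod 2pi) rms 0.030, sd_ang 0.10 []
```

```bash

python3 -m crank '0 0 0 0 -0.04 0 0.0693;0 0 0 0 -0.08 0 0.1386' 35 >/dev/null; python3 log.py +
python3 -m crank '0 0 0 0 -0.04 0 0.0693;0 0 0 0 -0.08 0 0.1386' 35 >/dev/null; python3 log.py +
python3 -m crank '0 0 0 0 -0.04 0 0.0693;0 0 0 0 -0.08 0 0.1386' 35 >/dev/null; python3 log.py +
python3 -m crank '0 0 0 0 -0.04 0 0.0693;0 0 0 0 -0.08 0 0.1386' 35 >/dev/null; python3 log.py +
python3 -m crank '0 0 0 0 0.04 0 -0.0693;0 0 0 0 0.08 0 -0.1386' 35 >/dev/null; python3 log.py x
python3 -m crank '0 0 0 0 0.04 0 -0.0693;0 0 0 0 0.08 0 -0.1386' 35 >/dev/null; python3 log.py -
python3 -m crank '0 0 0 0 0.04 0 -0.0693;0 0 0 0 0.08 0 -0.1386' 35 >/dev/null; python3 log.py -
python3 -m crank '0 0 0 0 0.04 0 -0.0693;0 0 0 0 0.08 0 -0.1386' 35 >/dev/null; python3 log.py -
python3 -m crank '0 0 0 0 0.04 0 -0.0693;0 0 0 0 0.08 0 -0.1386' 35 >/dev/null; python3 log.py -
python3 -m crank '0 0 0 0 0.04 0 -0.0693;0 0 0 0 0.08 0 -0.1386' 35 >/dev/null; python3 log.py -
python3 fitm.py
```

```text
t27.60 th -2.786 Mz -0.151 F [ 0.1 -3.  -7. ] M [-0.47  0.8  -0.45] p [0.6013 0.0856 0.1291] tilt 0.4 q [-0.26  0.76 -0.06  2.21  2.62  0.38  2.17] g 0.175 w 0.55
t27.77 th -2.626 Mz -0.190 F [ 0.8 -2.9 -7. ] M [-0.49  0.79 -0.5 ] p [0.6015 0.0853 0.1292] tilt 0.3 q [-0.28  0.77 -0.02  2.21  2.69  0.37  2.26] g 0.18 w 0.54
t27.93 th -2.466 Mz -0.219 F [ 0.7 -2.2 -7.7] M [-0.52  0.73 -0.55] p [0.6016 0.0851 0.1293] tilt 0.3 q [-0.3   0.77  0.02  2.22  2.75  0.36  2.35] g 0.179 w 0.53
t28.10 th -2.307 Mz -0.210 F [ 0.9 -2.9 -5.5] M [-0.62  0.68 -0.6 ] p [0.6018 0.0849 0.1294] tilt 0.3 q [-0.33  0.77  0.05  2.22  2.82  0.36  2.44] g 0.179 w 0.53
t28.27 th -2.472 Mz 0.183 F [-0.2 -2.9 -7.3] M [-0.79  0.79 -0.25] p [0.6016 0.0851 0.1293] tilt 0.3 q [-0.3   0.77  0.01  2.22  2.75  0.36  2.35] g 0.178 w -0.54
t28.43 th -2.633 Mz 0.178 F [ 0.4 -3.  -6.5] M [-0.7   0.86 -0.2 ] p [0.6014 0.0853 0.1292] tilt 0.3 q [-0.28  0.77 -0.02  2.21  2.68  0.37  2.26] g 0.175 w -0.54
t28.60 th -2.792 Mz 0.167 F [-0.3 -1.6 -7.1] M [-0.61  0.86 -0.16] p [0.6013 0.0855 0.1291] tilt 0.4 q [-0.25  0.76 -0.06  
[... 184 characters left out ...]
] g 0.18 w -0.55
t28.93 th -3.112 Mz 0.224 F [-0.1 -0.7 -8.2] M [-0.45  0.97 -0.  ] p [0.6012 0.0861 0.1291] tilt 0.4 q [-0.2   0.77 -0.15  2.21  2.5   0.41  1.98] g 0.178 w -0.56
t29.10 th 3.012 Mz 0.211 F [ 0.4  0.  -7.5] M [-0.34  0.98  0.05] p [0.6012 0.0864 0.1291] tilt 0.4 q [-0.18  0.77 -0.19  2.21  2.44  0.43  1.88] g 0.178 w -0.58
all f 0.174 A 0.100 dl -0.578 -> th_target -2.564 (mod 2pi) rms 0.028, sd_ang 0.05 [-0.01869037]
all no bias f 0.177 A 0.096 dl -0.582 -> th_target -2.559 (mod 2pi) rms 0.028, sd_ang 0.05 []
+ f 0.193 A 0.102 dl -0.602 -> th_target -2.540 (mod 2pi) rms 0.028, sd_ang 0.06 []
- f 0.155 A 0.097 dl -0.542 -> th_target -2.600 (mod 2pi) rms 0.028, sd_ang 0.08 []
```

```bash

python3 -m crank '0 0 0 0 -0.04 0 0.0693;0 0 0 0 -0.08 0 0.1386;0 0 0 0 -0.12 0 0.2078;0 0 0 0 -0.16 0 0.2771;0 0 0 0 -0.2 0 0.3464;0 0 0 0 -0.24 0 0.4157;0 0 0 0 -0.28 0 0.485;0 0 0 0 -0.32 0 0.5543;0 0 0 0 -0.34 0 0.589;0 0 0 0 -0.356 0 0.616;0 0 0 0 -0.356 0 0.616;0 0 0 0 -0.356 0 0.616' 35 >/dev/null; python3 log.py x
python3 -m crank '0 0 0 0 0 0 0;0 0 0 0 0 0 0;0 0 0 0 0 0 0;0 0 0 0 0 0 0' 35; python3 log.py end
python3 - <<'E'
from h import *
print(manip.get_obs()['joint_velocities'])
cap('wrist','w9.png');c=cap('top','t9.png');cv2.imwrite('pics/t9z.png',cv2.resize(c['frame'][120:260,200:380,::-1],None,fx=4,fy=4)[:600])
c=cap('scene','s9.png');cv2.imwrite('pics/s9z.png',cv2.resize(c['frame'][150:340,240:470,::-1],None,fx=3,fy=3))
E
```

```text
t30.10 th -2.558 Mz 0.022 F [ -1.7  -3.4 -13.4] M [-0.75  1.8  -0.41] p [0.6015 0.0852 0.1293] tilt 0.3 q [-0.29  0.77 -0.01  2.21  2.71  0.37  2.3 ] g 0.179 w -0.0
time_s: 30.43
ee_pos: [0.6016, 0.0852, 0.1293]
eef_rot: [0.249, 0.828, 0.144, -0.481]
contact_force: [-2.7, -3.3, -18.8]
grip_width: 0.178
t30.43 th -2.558 Mz -0.005 F [ -2.7  -3.3 -18.8] M [-0.91  2.64 -0.53] p [0.6016 0.0852 0.1293] tilt 0.3 q [-0.29  0.77 -0.01  2.21  2.71  0.37  2.3 ] g 0.178 w 0.0
[-0.00026168 -0.00044759  0.00122694 -0.00202621 -0.00085772 -0.00054596
  0.00202191]
```

View pics/w9.png

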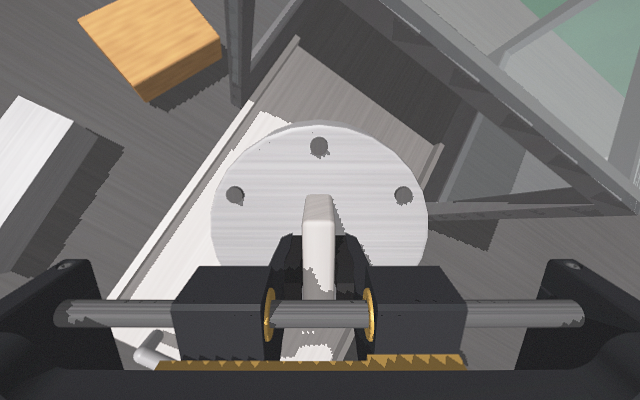

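View pics/s9z.png

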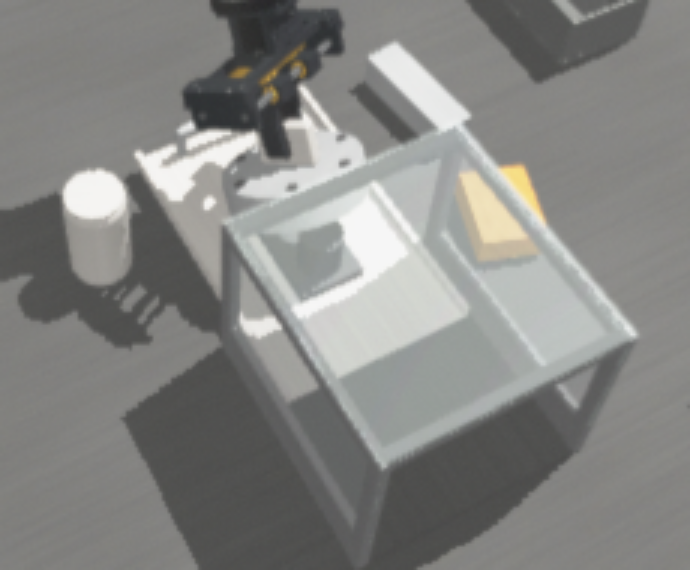

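View pics/t9z.png

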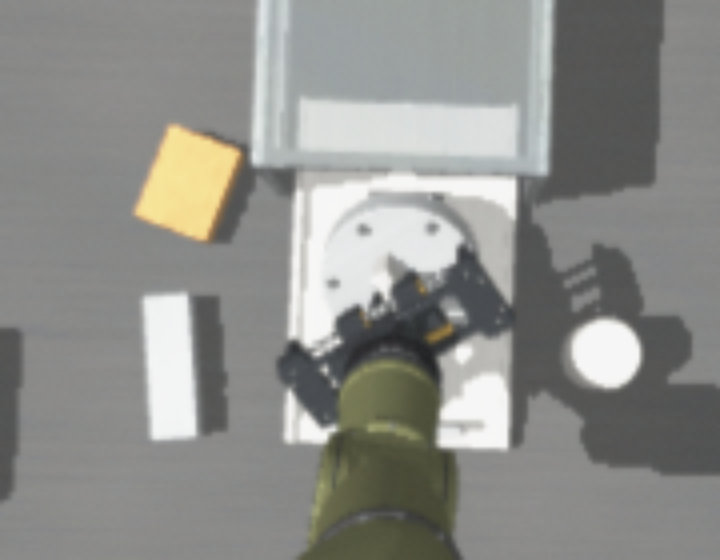

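```bash

python3 -m crank '0 -0.001 0 -0.001 0 0 0;0 -0.002 0 -0.003 0 0 0;0 -0.002 0 -0.003 0 0 0;0 -0.002 0 -0.003 0 0 0' 35 >/dev/null; python3 log.py end
python3 -m crank '0 0 0 0 0 0 0;0 0 0 0 0 0 0;0 0 0 0 0 0 0;0 0 0 0 0 0 0' 35 >/dev/null; python3 log.py end
python3 -m crank '0 0 0 0 0 0 0;0 0 0 0 0 0 0;0 0 0 0 0 0 0;0 0 0 0 0 0 0' 35 >/dev/null; python3 log.py end
```

```text
t30.92 th -2.559 Mz 0.014 F [-1.3 -6.  -5.7] M [-0.98  1.43 -0.55] p [0.6034 0.0852 0.1293] tilt 0.3 q [-0.29  0.77 -0.01  2.22  2.72  0.39  2.3 ] g 0.177 w 0.0
t31.25 th -2.559 Mz 0.033 F [-1.8 -5.  -6.5] M [-0.97  1.45 -0.52] p [0.6034 0.0852 0.1293] tilt 0.3 q [-0.29  0.77 -0.01  2.22  2.72  0.39  2.3 ] g 0.176 w -0.0
t31.58 th -2.559 Mz -0.032 F [-0.7 -4.7 -5.3] M [-0.95  1.45 -0.58] p [0.6035 0.0852 0.1293] tilt 0.3 q [-0.29  0.77 -0.01  2.22  2.72  0.39  2.3 ] g 0.177 w -0.0
```

```bash

python3 -m crank '0 -0.002 0.001 0 0 0 0;0 -0.004 0.001 0 0 0 0;0 -0.004 0.001 0 0 0 0;0 -0.004 0.001 0 0 0 0;0 -0.004 0.001 0 0 0 0' 35 >/dev/null; python3 log.py end
python3 -m crank '0 0 0 0 0 0 0;0 0 0 0 0 0 0;0 0 0 0 0 0 0;0 0 0 0 0 0 0' 35 >/dev/null; python3 log.py end
python3 - <<'E'
from h import *
cap('wrist','w10.png');c=cap('top','t10.png');cv2.imwrite('pics/t10z.png',cv2.resize(c['frame'][120:260,200:380,::-1],None,fx=4,fy=4)[:600])
# tray front edge: compare rows profile at left part of tray between t5,t9,t10
for n in ('t5.png','t9.png','t10.png'):
    f=load(n)['frame'].astype(float).mean(2); print(n,np.round(f[226:236,274:277].mean(1)),np.round(f[226:236,318:322].mean(1)))
E
```

```text
t32.00 th -2.560 Mz 0.100 F [  6.1  -7.  -14.3] M [-1.26  1.05 -0.61] p [0.6016 0.0852 0.1293] tilt 0.5 q [-0.29  0.77 -0.01  2.23  2.71  0.4   2.3 ] g 0.177 w 0.0
t32.33 th -2.560 Mz 0.093 F [  5.9  -7.  -13.8] M [-1.23  1.06 -0.61] p [0.6016 0.0852 0.1293] tilt 0.5 q [-0.29  0.77 -0.01  2.23  2.71  0.4   2.3 ] g 0.176 w -0.0
t5.png [127. 124. 108. 100. 122. 135. 131. 117. 119. 136.] [127. 128. 132. 134. 136. 138. 141. 145. 150. 154.]
t9.png [235. 236. 235. 232. 186. 139. 136. 136. 136. 135.] [202. 228. 246. 246. 246. 245. 167. 138. 139. 139.]
t10.png [236. 236. 236. 232. 186. 140. 137. 135. 135. 135.] [202. 228. 246. 246. 246. 245. 168. 138. 138. 139.]
```

```bash
python3 - <<'E'
from h import *
t=load('t10.png');t0=load('top0.png')
print(onz(t,(275,230),.02),onz(t,(320,231.7),.02))
f=t0['frame'].astype(float).mean(2);print(np.round(f[198:210,274:277].mean(1)),np.round(f[198:210,318:322].mean(1)))
print(onz(t0,(275,204),.02),onz(t0,(320,205),.02))
o=manip.get_obs();print(o['joint_velocities'],o['time_s'],np.linalg.norm(o['contact_force']))
a=load('top0.png')['frame'].astype(int);b=t['frame'].astype(int)
E
```

```text
[0.46644251 0.17522755 0.02      ] [0.46376862 0.00862208 0.02      ]
[224. 217. 216. 218. 217. 204. 143. 130. 131. 130. 132. 131.] [241. 197. 201. 231. 245. 245. 242. 159. 130. 131. 133. 133.]
[0.56255996 0.17813492 0.02      ] [0.56273979 0.01083199 0.02      ]
[ 0.00184975  0.00075121 -0.00210222 -0.00107098  0.00012523 -0.00040676
  0.00065024] 32.4333 16.802111990017732
```

View pics/t10.png

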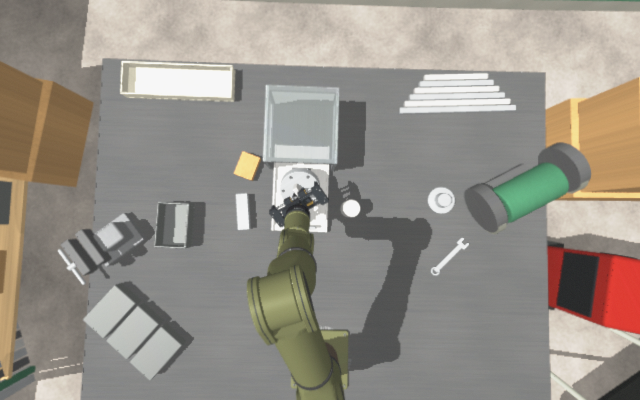

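In the final top view the tray edge is about 98 mm out from its start position, the grip is holding and the joints are still. Tube (243,211), can (351,208), carton, wrench, bin and flange are where they began. Handing in.

```bash
python3 -c "
from plant import manip
print(manip.finish_job()); o=manip.get_obs(); print(o['time_s'],o['contact_force'],o['grip_width'])"
```

```text
the job is handed in; nothing more can be done
None
the job is handed in; nothing more can be done
```

The job is handed in at about 32.4 s of the 72 s allowed. By my last checks, the tray is out, the heavy side is at the bottom and the grip bar is still held. No verdict was reported.

**What I did**
- I hooked the tray handle with the shut fingers and pulled until it stopped moving while the pull rose to about 18 N. Then I pinched the grip bar along the turning axis at about 35 N.
- I turned the rotor both ways through roughly a full turn and fitted the wrist torque. Bearing drag came out at 0.174 N m and the imbalance at 0.10 N m.
- The fit puts the heavy side at the bottom with the bar at −2.56 rad. The two turning directions separately gave −2.54 and −2.60, so I estimate an error of about 3 to 5 degrees.

**Last checks**

| Check | Result |
|---|---|
| Rotor position | bar at −2.560 rad, joints still |
| Grip | bar still held, opening about 15.5 mm |
| Tray | about 98 mm further out than at the start, when it was about 10 mm ajar, so 107–110 mm out |
| Pull on the tray at the end | about 6 N outward, with about 17 N total on the tool |
| Bystanders | look unmoved in the top picture; I did not measure each one |

**What disagreed or went wrong**
- My first tilted approach ran into the limits of joints 6 and 7, so I flipped the tool and came in another way.
- After the final turn, the force on the tool was still growing while the arm held its pose. I shifted the hold slightly, which let the tool and perhaps the tray move in about 2 mm. I then pulled outward again, and the tray's front edge matched its earlier position.
- A small torque of 0.09 N m remained on the bar at rest, below the bearing drag.

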